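Put the small measuring cylinder away in the bench drawer

TASK

Lay the small measuring cylinder on its side in the two-notch cradle inside the open drawer, centred on the two notches with its foot beyond them at either end, then push the drawer fully home until it clicks past its detent and stays shut. Do not drop the cylinder or slam the drawer, and leave the other glassware where it stands.

Things in the scene. Friction and masses are not known exactly. Their poses are not given: they have to be found in the camera images.
- cylinder: the small measuring cylinder, rigid translucent-white plastic with fine grey graduation rings, standing upright on the bench: 140 mm tall overall, round foot 48 mm across and 8 mm thick, tube 23 mm across above it, about 70 g. Origin at the centre of the foot's underside, z axis along the tube towards the mouth
- cylinder_mid (a point): point on the small cylinder's axis, halfway along it (70 mm from the foot's underside); same axes as the cylinder
- cradle (a point): centre of the tube's resting axis in the cradle, where the cylinder's halfway point belongs, 46 mm above the bench. x runs along the cradle straight into the unit (closing direction), y across, z up. The cradle: two white 90-degree V-notch blocks, each 12 mm thick, 42 mm wide, centred 37 mm either side along x (62 mm clear between), standing on a 3 mm strip, tops 5 mm above this point
- drawer_floor (a point): point on the drawer's floor, 30 mm straight below the cradle point; same axes. The grey metal drawer is 154 mm wide inside, its side walls rise 34 mm above the floor; the white front panel (212 mm wide, 12 mm thick) rises 62 mm above the floor, its inner side 114 mm from this point towards the handle. The cylinder is laid in between the front panel and the unit's front
- handle (a point): middle of the steel bar handle of the drawer: a horizontal bar about 110 mm long and 10 mm thick across the drawer, 35 mm out from the front panel, 55 mm above the bench; axes as those of cradle (x is the closing direction)
- drawer (a joint): how far the drawer is open, m: 0 is fully home, 0.24 the outer stop. It starts 0.21 to 0.235 open. A sprung roller detent resists with about 5 N (on top of about 1 N of sliding friction) between 16 and 7 mm open, then from about 5 mm draws the drawer in to 0
- unit_front (a point): middle of the upper front edge of the low white sheet-metal drawer unit fixed on the bench, out of which the drawer comes: 90 mm above the bench, axes as those of cradle. The unit reaches 280 mm back from here along x, is 220 mm wide (y) and 90 mm high
- tall_cylinder: bystander: large measuring cylinder of the same shape, 250 mm tall, tube 42 mm and foot 76 mm across; origin under its foot
- beaker: bystander: glass beaker, 70 mm across, 85 mm tall; origin under its base
- brown_bottle: bystander: brown glass bottle with a red cap, 58 mm across, 125 mm tall; origin under its base
- clear_bottle: bystander: clear glass bottle, 68 mm across, 160 mm tall; origin under its base
- jar_a: bystander: small glass jar, 36 mm across, 45 mm tall; origin under its base
- jar_b: bystander: small glass jar, 36 mm across, 45 mm tall; origin under its base

How it is judged:
By the outcome, as a careful person would: the job done as asked, in the order asked, and still so for the second after the job is handed in, with the robot touching nothing.
It also fails if it takes over 61 s, if anything falls off the work surface, if the arm or the gripper's body presses on something with over 40 N, if the wrist force passes 120 N, or if a joint passes its speed limit or range.

ROBOT

A 6-joint arm with a two-finger parallel gripper is mounted at the origin on the work surface. World frame = base frame: x ahead of the robot, y to its left, z up, the work surface at z = 0. Lengths are in m, angles in degrees, forces in N, time in s.
With the tool pointing down it reaches from about 0.375 to 0.825 m from the base axis. Payload 5.5 kg.
Tool frame: the origin (TCP) lies at the very end of the fingers, on their centre line; the grasp point (between the pads) lies 19 mm behind it; z points along the fingers, x is the direction in which the jaws open and shut, and the axes are right-handed (so a half turn about z gives the same grasp; the last joint's range is limited). The gripper opens to 85 mm and grips with 20 to 120 N. Pads are 22 mm wide; open, the fingers measure 114 mm over their backs; the gripper's body (76 mm by 85 mm) begins 54 mm behind the grasp point. The pads swing forward as they close: fully open they stand 13 mm farther back than shut.
Start: joints at [66.062, 17.962, -2.699, 69.339, 0, 90], TCP at [0.243, 0.548, 0.231] pointing down, gripper open.
Joint ranges: [-152.73, 152.73], [-39.44, 99.34], [-58.76, 71.6], [-118.89, 123.64], [-81.53, 83.1], [-180, 180]. Speed limits (degrees/s): [136.94, 136.94, 172.46, 180, 180, 180].

INTERFACE

Orientations are given as a 3x3 rotation matrix whose columns are the frame's x, y, z axes.
In Python, from cell import arm gives the robot as it stands. The module is installed in compiled form; this text tells all that it offers.
- The arm moves only by the tool send_rows, never from a script. Its argument "rows" is a list of rows, each a list of 7 numbers: the shift along the tool's x, y, z as a fraction of full scale, then the turn, a rotation vector about the tool's x, y, z as a fraction of full scale, then the opening, from -1 (shut) to 1 (fully open). In form: [[dx, dy, dz, ax, ay, az, claw], ...]. A call has 1 to 20 rows; each row is the pose to reach, as a shift and turn from the pose measured when the call began, along the tool's axes at that moment, turning the shorter way round; what a row does not reach only later rows make up. Full scale, the value 1, is 100 mm for a shift and pi rad for a turn. A row lasts 1/12 s, in which the tool goes at most 41.7 mm and 7.16 degrees, less where a joint would pass 70% of its speed; a pose out of reach is approached as far as the arm can. A call with a number of a shift or a turn outside -1 to 1 is refused whole. A call with a gripper value outside its range is refused whole. The fingers move at their own pace and stop on an object; "force" is the grip in N (left out, the last holds). Time passes only in rows, so rows that repeat a pose let the fingers close. It gives the time, the measured TCP pose, the force and the opening at its end, in the units of the state.
- arm.get_state(): the state, without advancing time (a new reading comes with each control period).
- arm.get_image(name): name is "scene" or "top" or "wrist"; returns the picture (384x512x3 uint8, blue, green, red); there is no depth.
- arm.calibration(name): a dict with "mtx" (3x3 intrinsics, pixels), "T" (4x4, takes a point from camera to world coordinates); the wrist camera has in their place "tool_from_camera" (4x4, takes a point from camera to tool coordinates, whose origin is the TCP and whose axes are the tool frame's). Camera axes: x right, y up, looking along -z (the intrinsics and any distortion apply to the point x, -y, -z); pixel columns grow to the right and rows downward; lengths in m; the calibration is good to about 2 mm. A picture is of the moment at which its call begins: read the wrist's pose just before it. calibration takes no time and is no camera call.
- arm.hand_in(): hands the job in, once; it reports no verdict.
The state is a dict: "time": time; "joints": joint angles; "dq": joint speeds; "joint_torque": joint torques, N m; "position": TCP position; "ee_rot": TCP orientation; "wrist_force": force on the tool from outside, world axes, zero at the start; "ft_torque": the same for the moment, N m; "finger_gap": finger opening in m.
Only numpy, scipy, OpenCV 4.12 (cv2) and the standard library are available. Lean on these libraries where they do the work, as an engineer would, in place of code of your own. Each camera call takes 0.05 s, during which the arm holds its last target. There are 200 camera calls.

## Working session

There is one attempt and no reset: what is moved stays moved. The work goes in short steps, Python scripts to look and compute and a tool call to move; the robot and the scene stay as the last step left them, time stands still between calls to the robot, and variables do not carry over. Pictures are saved under pics/ and viewed, about 8 in all and at most 12, crops included, and the job is handed in when it is done.

Besides the shell and the picture viewer there is one more tool, called in YAML: its name, and indented under it one key for each argument. send_rows: Moves the arm, as the interface text tells. Shift numbers are shares of 100 mm and turn numbers shares of pi rad, none past 1 either way. Its arguments: {"type":"object","properties":{"rows":{"type":"array","items":{"type":"array","items":{"type":"number"}}},"force":{"type":"number"}},"required":["rows"]}

```bash
mkdir -p pics; python3 - <<'E'
from cell import arm
import cv2,numpy as np
for n in("scene","top"):
    i=arm.get_image(n);cv2.imwrite(f"pics/{n}0.png",i)
    c=arm.calibration(n);print(n,{k:np.round(v,4).tolist() if not isinstance(v,str) else v for k,v in c.items()})
c=arm.calibration("wrist");print({k:np.round(v,4).tolist() for k,v in c.items()})
print(arm.get_state())
E
```

```text
scene {'mtx': [[478.4043, 0.0, 260.4517], [0.0, 478.4043, 189.6879], [0.0, 0.0, 1.0]], 'T': [[0.6683, -0.6296, 0.3961, 1.1494], [0.7439, 0.5627, -0.3606, -0.4741], [0.0041, 0.5356, 0.8444, 1.2094], [0.0, 0.0, 0.0, 1.0]]}
top {'mtx': [[350.7329, 0.0, 256.6636], [0.0, 350.7329, 185.067], [0.0, 0.0, 1.0]], 'T': [[0.0231, 0.9976, -0.0649, 0.5416], [-0.9994, 0.0213, -0.0283, 0.0017], [-0.0269, 0.0655, 0.9975, 1.0034], [0.0, 0.0, 0.0, 1.0]]}
{'mtx': [[337.7221, 0.0, 252.2532], [0.0, 337.7221, 185.1111], [0.0, 0.0, 1.0]], 'tool_from_camera': [[1.0, -0.0002, -0.0002, -0.0004], [-0.0002, -0.9483, -0.3174, -0.0812], [-0.0001, 0.3174, -0.9483, -0.1415], [0.0, 0.0, 0.0, 1.0]]}
{'time': 0.1, 'joints': array([ 6.60626335e+01,  1.80010832e+01, -2.74916959e+00,  6.93389264e+01,
        9.81988076e-04,  9.00002035e+01]), 'dq': array([-0.02839693,  0.01199499,  0.13219601, -0.00254594,  0.00323078,
       -0.02344193]), 'joint_torque': array([ 1.71685128e-04, -5.40764773e+01,  3.40542626e+01,  1.11706488e-02,
        1.80774913e-05,  5.69551361e-06]), 'position': array([0.24322635, 0.54792046, 0.23050577]), 'ee_rot': array([[ 4.05740503e-01,  9.13988088e-01, -6.47183868e-04],
       [ 9.13986992e-01, -4.05741019e-01, -1.41564437e-03],
       [-1.55647113e-03, -1.71333772e-05, -9.99998789e-01]]), 'wrist_force': array([ 0.36047123,  0.29358494, -0.1788334 ]), 'ft_torque': array([ 0.00527311, -0.0725662 , -0.01719695]), 'finger_gap': 0.0853813916473116}
```

View pics/scene0.png

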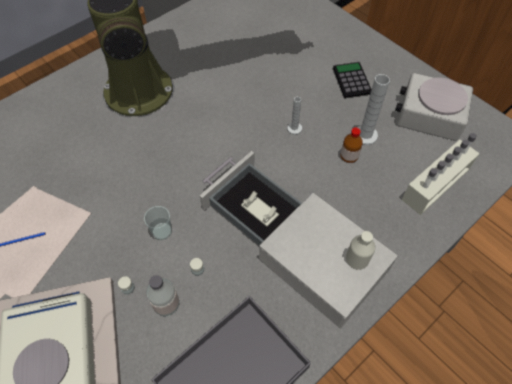

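View pics/top0.png

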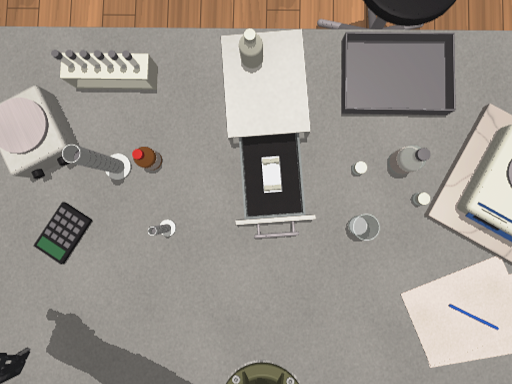

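The top view shows the cylinder's foot near (168,228) with its mouth at (152,230), the cradle near (272,174), the drawer front at row 219, the handle near (276,235) and the unit's front edge at row 135. The scene view agrees: cylinder foot at (295,128), cradle at (261,209).

```bash
cat > h.py <<'E'
from cell import arm
import cv2,numpy as np
from scipy.spatial.transform import Rotation as R
def cam(n,s=None):
    c=arm.calibration(n)
    if n!="wrist": return c["mtx"],c["T"]
    s=s or arm.get_state(); T=np.eye(4);T[:3,:3]=s["ee_rot"];T[:3,3]=s["position"]
    return c["mtx"],T@c["tool_from_camera"]
def ray(n,u,v,z,s=None):
    K,T=cam(n,s); d=T[:3,:3]@np.array([(u-K[0,2])/K[0,0],-(v-K[1,2])/K[1,1],-1]); o=T[:3,3]
    return o+d*(z-o[2])/d[2]
def proj(n,p,s=None):
    K,T=cam(n,s); q=T[:3,:3].T@(np.array(p)-T[:3,3]); return K[0,2]+K[0,0]*q[0]/-q[2],K[1,2]+K[1,1]*q[1]/q[2]
E
python3 - <<'E'
from h import *
i=cv2.imread("pics/top0.png");g=cv2.cvtColor(i,6)
a=cv2.resize(i[120:245,215:325],None,fx=4.5,fy=4.5,interpolation=2)
b=cv2.resize(i[200:260,130:190],None,fx=4.5,fy=4.5,interpolation=2)
o=np.zeros((563,770,3),np.uint8);o[:a.shape[0],:a.shape[1]]=a;o[:270,497:767]=b;cv2.imwrite("pics/crop.png",o)
m=np.zeros_like(g);m[140:210,248:298]=(g[140:210,248:298]>150)
cs,_=cv2.findContours(m,0,2)
for c in cs:
    if cv2.contourArea(c)>20: r=cv2.minAreaRect(c);print(r);print("cradle",ray("top",*r[0],.051), [ray("top",*p,.051)[:2].round(3).tolist() for p in cv2.boxPoints(r)])
m=np.zeros_like(g);m[215:240,155:185]=(g[215:240,155:185]>185)
cs,_=cv2.findContours(m,0,2)
for c in cs:
    if cv2.contourArea(c)>20:(r)=cv2.minEnclosingCircle(c);print(r,"foot",ray("top",*r[0],.008))
print("mouth",ray("top",153,230,.14))
E
```

```text
((271.1529235839844, 173.9882354736328), (35.740570068359375, 17.793590545654297), 85.60128784179688)
cradle [ 0.63459713 -0.01005605  0.051     ] [[0.681, 0.019], [0.686, -0.029], [0.588, -0.039], [0.584, 0.009]]
((167.19564819335938, 227.19564819335938), 8.329626083374023) foot [0.48089729 0.28150584 0.008     ]
mouth [0.48120098 0.2793813  0.14      ]
```

View pics/crop.png

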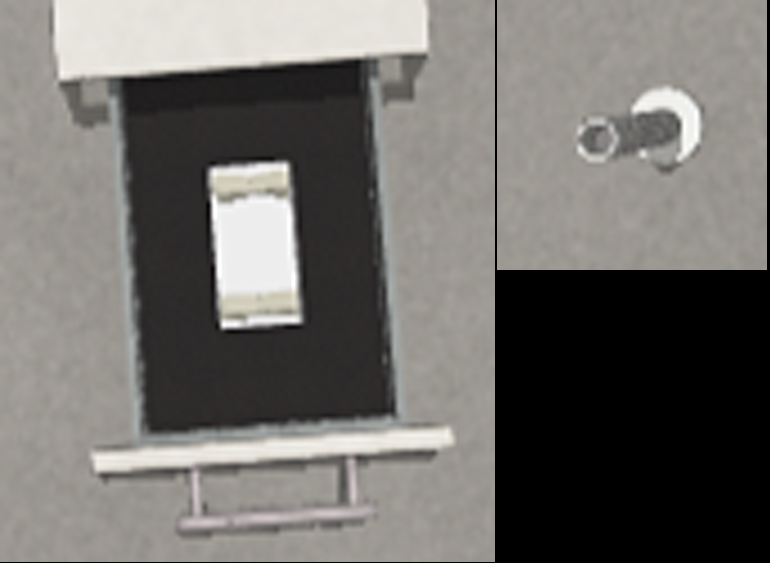

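The crop shows the notch blocks at crop (250,183) and (258,303), the drawer walls, and the bar handle at crop (275,520). The drawer is yawed a few degrees. Next: drawer yaw and drawer geometry, plus a small wrist-turn test.

```bash
python3 - <<'E'
from h import *
def c(u,v,z): return ray("top",215+(u-2)/4.5,120+(v-2)/4.5,z)
for n,a,b in [("wallL",c(120,85,.05),c(140,430,.05)),("wallR",c(372,80,.05),c(398,415,.05)),("unit",c(58,80,.09),c(428,52,.09)),("panel",c(93,455,.078),c(452,430,.078)),("handle",c(180,528,.055),c(372,513,.055)),("strip",c(262,327,.019),c(251,163,.019)),("blk",c(258,305,.04),c(250,185,.04))]:
    d=b-a; print(n,a.round(3),b.round(3),((a+b)/2).round(4),np.degrees(np.arctan2(d[1],d[0])).round(1))
E
```

```text
wallL [0.731 0.074 0.05 ] [0.521 0.057 0.05 ] [0.6263 0.0655 0.05  ] -175.2
wallR [ 0.737 -0.079  0.05 ] [ 0.534 -0.098  0.05 ] [ 0.6355 -0.0888  0.05  ] -174.7
unit [0.726 0.108 0.09 ] [ 0.746 -0.108  0.09 ] [ 7.358e-01 -3.000e-04  9.000e-02] -84.6
panel [0.507 0.082 0.078] [ 0.526 -0.127  0.078] [ 0.5164 -0.0222  0.078 ] -84.7
handle [0.464 0.031 0.055] [ 0.475 -0.083  0.055] [ 0.4696 -0.026   0.055 ] -84.1
strip [ 0.586 -0.016  0.019] [ 0.689 -0.007  0.019] [ 0.6379 -0.0116  0.019 ] 5.0
blk [ 0.599 -0.013  0.04 ] [ 0.673 -0.007  0.04 ] [ 0.6357 -0.0098  0.04  ] 5.0
```

send_rows:
  rows:
    - [0,0,0,0,0,0.1,1]
    - [0,0,0,0,0,0.1,1]
    - [0,0,0,0,0,0.1,1]

```text
time: 0.35
position: [0.2431, 0.5476, 0.2299]
ee_rot: [[0.673, 0.74, -0.001], [0.74, -0.673, -0.002], [-0.003, 0.001, -1.0]]
wrist_force: [0.9, -0.4, -0.4]
finger_gap: 0.0854
```

```bash
python3 -c "
from h import *
s=arm.get_state();print(s['joints'],s['ee_rot'].round(3),s['time'])"
```

```text
[ 6.60642160e+01  1.80287876e+01 -2.78716476e+00  6.93399789e+01
 -6.42126230e-04  1.08326609e+02] [[ 0.673  0.74  -0.001]
 [ 0.74  -0.673 -0.002]
 [-0.003  0.001 -1.   ]] 0.35
```

Drawer yaw is about 5.1°, and the cradle is near (0.635, -0.011). A positive turn about tool z raises j6, so I'll take j6 to about 178.5°, which keeps the camera side up when the tool goes horizontal. Then I'll pitch up.

send_rows:
  rows:
    - [0,0,0,0,0,0.389,1]
    - [0,0,0,0,0,0.389,1]
    - [0,0,0,0,0,0.389,1]
    - [0,0,0,0,0,0.389,1]
    - [0,0,0,0,0,0.389,1]
    - [0,0,0,0,0,0.389,1]
    - [0,0,0,0,0,0.389,1]
    - [0,0,0,0,0,0.389,1]
    - [0,0,0,0,0,0.389,1]
    - [0,0,0,0,0,0.389,1]
    - [0,0,0,0,0,0.389,1]
    - [0,0,0,0,0,0.389,1]

```text
time: 1.35
position: [0.243, 0.5473, 0.2295]
ee_rot: [[0.926, -0.377, -0.001], [-0.377, -0.926, -0.003], [-0.0, 0.004, -1.0]]
wrist_force: [0.0, -0.0, 0.2]
finger_gap: 0.0852
```

send_rows:
  rows:
    - [0,0,0,0.5,0,0,1]
    - [0,0,0,0.5,0,0,1]
    - [0,0,0,0.5,0,0,1]
    - [0,0,0,0.5,0,0,1]
    - [0,0,0,0.5,0,0,1]
    - [0,0,0,0.5,0,0,1]
    - [0,0,0,0.5,0,0,1]
    - [0,0,0,0.5,0,0,1]
    - [0,0,0,0.5,0,0,1]
    - [0,0,0,0.5,0,0,1]
    - [0,0,0,0.5,0,0,1]
    - [0,0,0,0.5,0,0,1]
    - [0,0,0,0.5,0,0,1]
    - [0,0,0,0.5,0,0,1]
    - [0,0,0,0.5,0,0,1]

```text
time: 2.6
position: [0.3171, 0.689, 0.3329]
ee_rot: [[0.932, -0.085, 0.352], [-0.362, -0.22, 0.906], [-0.0, -0.972, -0.236]]
wrist_force: [-0.3, 0.8, 0.0]
finger_gap: 0.0854
```

```bash
cat >> h.py <<'E'
def rel(p,Rt):
    "shift and turn (tool shares) to world pose"
    s=arm.get_state(); R0=s["ee_rot"]
    d=R0.T@(np.array(p)-s["position"])/.1; w=R.from_matrix(R0.T@Rt).as_rotvec()/np.pi
    print("shift",d.round(3),"turn",w.round(3))
def Rzx(z,x):
    z=np.array(z,float);z/=np.linalg.norm(z);x=np.array(x,float);x-=z*(x@z);x/=np.linalg.norm(x)
    return np.c_[x,np.cross(z,x),z]
def horiz(az): c,s=np.cos(np.radians(az)),np.sin(np.radians(az)); return Rzx([c,s,0],[s,-c,0])
def show():
    s=arm.get_state();print("t",round(s["time"],2),"j",s["joints"].round(1),"p",s["position"].round(4),"F",s["wrist_force"].round(1),"gap",round(s["finger_gap"],4));print(s["ee_rot"].round(3));return s
E
python3 -c "
from h import *
show();a=np.radians(30.3)
rel([.585*np.cos(a),.585*np.sin(a),.23],horiz(30.3))"
```

```text
t 2.6 j [ 62.7   4.9 -58.6 -49.8   5.9 178.6] p [0.3171 0.689  0.3329] F [-0.3  0.8  0. ] gap 0.0854
[[ 0.932 -0.085  0.352]
 [-0.362 -0.22   0.906]
 [-0.    -0.972 -0.236]]
shift [ 3.178  1.705 -2.664] turn [0.073 0.213 0.025]
```

Horizontal pointing radially is out of reach here because j3 is at its limit. I'll point the tool sideways with j5 instead, and move over in steps.

```bash
cat >> h.py <<'E'
def step(p,Rt):
    s=arm.get_state(); R0=s["ee_rot"]
    d=R0.T@(np.array(p)-s["position"])/.1; w=R.from_matrix(R0.T@Rt).as_rotvec()/np.pi
    k=min(1,1/abs(d).max()); n=max(np.linalg.norm(d*k)*100/35,np.linalg.norm(w*k)*180/6.5)
    print("frac",round(k,2),"rows>=",round(n,1),(d*k).round(3),(w*k).round(3))
E
python3 -c "
from h import *
show();step([.499,.2745,.30],horiz(-20))"
```

```text
t 2.6 j [ 62.7   4.9 -58.6 -49.8   5.9 178.6] p [0.3171 0.689  0.3329] F [-0.3  0.8  0. ] gap 0.0854
[[ 0.932 -0.085  0.352]
 [-0.362 -0.22   0.906]
 [-0.    -0.972 -0.236]]
frac 0.31 rows>= 4.3 [ 1.     0.337 -0.95 ] [0.019 0.154 0.018]
```

send_rows:
  rows:
    - [1,0.3,-0.95,0.02,0.16,0.02,1]
    - [1,0.3,-0.95,0.02,0.16,0.02,1]
    - [1,0.3,-0.95,0.02,0.16,0.02,1]
    - [1,0.3,-0.95,0.02,0.16,0.02,1]
    - [1,0.3,-0.95,0.02,0.16,0.02,1]
    - [1,0.3,-0.95,0.02,0.16,0.02,1]

```text
time: 3.1
position: [0.4097, 0.6185, 0.3573]
ee_rot: [[0.64, -0.065, 0.766], [-0.762, -0.18, 0.622], [0.098, -0.981, -0.165]]
wrist_force: [-0.3, 0.4, -0.3]
finger_gap: 0.0856
```

```bash
python3 -c "
from h import *
show();step([.499,.2745,.30],horiz(-20))"
```

```text
t 3.1 j [ 69.2   5.8 -58.7 -53.5 -29.7 179.8] p [0.4097 0.6185 0.3573] F [-0.3  0.4 -0.3] gap 0.0856
[[ 0.64  -0.065  0.766]
 [-0.762 -0.18   0.622]
 [ 0.098 -0.981 -0.165]]
frac 0.32 rows>= 3.3 [ 1.     0.359 -0.434] [0.01  0.105 0.018]
```

send_rows:
  rows:
    - [1,0.36,-0.43,0.01,0.16,0.0,1]
    - [1,0.36,-0.43,0.01,0.16,0.0,1]
    - [1,0.36,-0.43,0.01,0.16,0.0,1]
    - [1,0.36,-0.43,0.01,0.16,0.0,1]
    - [1,0.36,-0.43,0.01,0.16,0.0,1]
    - [1,0.36,-0.43,0.01,0.16,0.0,1]

```text
time: 3.6
position: [0.4384, 0.5111, 0.3376]
ee_rot: [[0.196, -0.038, 0.98], [-0.967, -0.172, 0.187], [0.161, -0.984, -0.071]]
wrist_force: [0.9, -0.3, -0.2]
finger_gap: 0.0856
```

```bash
cat > kin.py <<'E'
from h import *
from scipy.optimize import least_squares
J=np.array([[66.062,17.962,-2.699,69.339,0,90],[62.7,4.9,-58.6,-49.8,5.9,178.6],[69.2,5.8,-58.7,-53.5,-29.7,179.8]])
P=np.array([[.243,.548,.231],[.3171,.689,.3329],[.4097,.6185,.3573]])
s=show();J=np.vstack([J,s["joints"]]);P=np.vstack([P,s["position"]])
def fk(q,x):
    L1,a,L2,h,d,Lt=x; q=np.radians(q); p=q[1]-q[2]+q[3]
    r=L1*np.sin(q[1]+a)+L2*np.cos(q[1]-q[2])+d*np.cos(p)
    z=h+L1*np.cos(q[1]+a)-L2*np.sin(q[1]-q[2])-d*np.sin(p)
    c,s_=np.cos(q[0]),np.sin(q[0]); e=np.array([c*np.cos(p),s_*np.cos(p),-np.sin(p)]); t=np.array([-s_,c,0])
    zt=e*np.cos(q[4])+t*np.sin(q[4])
    return np.array([r*c,r*s_,z])+Lt*zt, zt
if __name__=="__main__":
    f=least_squares(lambda x:np.r_[np.ravel([fk(q,x)[0]-p for q,p in zip(J,P)]),.003*(x-[.3,0,.3,.15,.1,.2])],[.3,0,.3,.15,.1,.2])
    print(f.x.round(4),np.abs(f.fun[:12]).max(),fk(s["joints"],f.x)[1].round(3)); np.save("kin.npy",f.x)
    step([.499,.2745,.30],horiz(-20))
E
python3 kin.py
```

```text
t 3.6 j [ 75.7  15.4 -58.7 -64.7 -64.6 179.3] p [0.4384 0.5111 0.3376] F [ 0.9 -0.3 -0.2] gap 0.0856
[[ 0.196 -0.038  0.98 ]
 [-0.967 -0.172  0.187]
 [ 0.161 -0.984 -0.071]]
[ 0.5187 -0.2012  0.5954  0.4802  0.2542  0.3183] 0.023001580371466213 [ 0.98   0.187 -0.071]
frac 0.43 rows>= 3.0 [1.    0.321 0.076] [0.003 0.074 0.024]
```

```bash
cat > kin.py <<'E'
from h import *
from scipy.optimize import least_squares
J=np.array([[66.062,17.962,-2.699,69.339,0,90],[62.7,4.9,-58.6,-49.8,5.9,178.6],[69.2,5.8,-58.7,-53.5,-29.7,179.8],[75.7,15.4,-58.7,-64.7,-64.6,179.3]])
P=np.array([[.243,.548,.231],[.3171,.689,.3329],[.4097,.6185,.3573],[.4384,.5111,.3376]])
X0=np.array([.3,0,.3,0,.2,0,.1,0,.25])
def fk(q,x):
    L1,a,L2,b,h,r0,d,w,Lt=x; q=np.radians(q); p=q[1]-q[2]+q[3]; g=q[1]-q[2]+b
    r=r0+L1*np.sin(q[1]+a)+L2*np.cos(g)+d*np.cos(p)
    z=h+L1*np.cos(q[1]+a)-L2*np.sin(g)-d*np.sin(p)
    c,s_=np.cos(q[0]),np.sin(q[0]); e=np.array([c*np.cos(p),s_*np.cos(p),-np.sin(p)]); t=np.array([-s_,c,0])
    zt=e*np.cos(q[4])+t*np.sin(q[4])
    return np.array([r*c,r*s_,z])+w*t+Lt*zt, zt
if __name__=="__main__":
    r=lambda x:np.r_[np.ravel([fk(q,x)[0]-p for q,p in zip(J,P)]),.003*(x-X0)]
    f=least_squares(r,X0); print(f.x.round(4),np.abs(f.fun[:12]).max().round(4)); print(f.fun[:12].reshape(4,3).round(4)); np.save("kin.npy",f.x)
E
python3 kin.py
```

```text
[ 5.348e-01 -2.000e-03  4.610e-01 -1.670e-01  2.845e-01 -1.690e-02
  1.432e-01  3.000e-04  3.307e-01] 0.0002
[[-0.      0.     -0.    ]
 [ 0.      0.0002  0.0001]
 [ 0.0001 -0.0002 -0.0001]
 [-0.0001  0.      0.    ]]
```

```bash
cat >> kin.py <<'E'
LO=np.array([-152.73,-39.44,-58.76,-118.89,-81.53,-180]);HI=np.array([152.73,99.34,71.6,123.64,83.1,180])
def pose(q,x):
    p,zt=fk(q,x); a=np.radians(q); pt=a[1]-a[2]+a[3]; c,s=np.cos(a[0]),np.sin(a[0])
    e=np.array([c*np.cos(pt),s*np.cos(pt),-np.sin(pt)]); t=np.array([-s,c,0]); m=np.array([c*np.sin(pt),s*np.sin(pt),np.cos(pt)])
    X=(t*np.cos(a[4])-e*np.sin(a[4]))*np.cos(a[5])+m*np.sin(a[5])
    return p,np.c_[X,np.cross(zt,X),zt]
def ik(p,Rt,x,seeds):
    best=None
    for s0 in seeds:
        def f(q):
            pp,RR=pose(q,x); return np.r_[(pp-p)*5,.5*(RR-Rt).ravel()]
        r=least_squares(f,np.clip(s0,LO+.5,HI-.5),bounds=(LO,HI),x_scale=30)
        if best is None or r.cost<best.cost: best=r
    return best.x,np.sqrt(2*best.cost)
E
cat > srch.py <<'E'
from kin import *
x=np.load("kin.npy"); 
for q,p in zip(J[3:],P[3:]): print(pose(q,x)[1].round(2).tolist())
cyl=np.array([.481,.281,0]); cr=np.array([.634,-.011,.046]); u=np.array([np.cos(np.radians(5.1)),np.sin(np.radians(5.1)),0]); up=np.array([0,0,1.])
for psi in (-60,-45,-30,-15,0,90,105,120):
  for pd in (0,15,30):
    a,b=np.radians(psi),np.radians(pd); z=np.array([np.cos(a)*np.cos(b),np.sin(a)*np.cos(b),-np.sin(b)])
    X=np.array([np.sin(a),-np.cos(a),0]); Rp=np.c_[X,np.cross(z,X),z]
    seeds=[[psi+k,40,-40,-70,-k,179] for k in (70,-70,40)] 
    q,e=ik(cyl+.08*up+.019*z,Rp,x,seeds)
    out=""
    m=Rp.T@up
    for sg in(1,-1):
        # place: m->sg*u, jaw X horizontal perpendicular
        zz=-up*np.cos(b)-sg*u*np.sin(b); Xx=np.cross(-up,-sg*u) if 0 else None
        # frame: X'=? solve: Rl m = sg u, Rl X ⟂
        A=np.c_[X,up,np.cross(X,up)]; X2=np.cross(sg*u,np.array([0,0,-1.]))
        X2=np.cross(sg*u,up); 
        c3=np.cross(X2,sg*u); B=np.c_[X2,sg*u,c3]
        # ensure tool z goes down
        Rl=B@A.T@Rp
        if Rl[2,2]>0: B=np.c_[-X2,sg*u,-c3]; Rl=B@A.T@Rp
        ql,el=ik(cr+.019*Rl[:,2],Rl,x,[[0,40,0,60,0,174],[0,40,0,60,0,-6]])
        out+=f" | {sg} {el:.3f} {ql.round(0)}"
    print(psi,pd,f"{e:.3f}",q.round(0),out)
E
python3 srch.py
```

```text
[[0.2, -0.04, 0.98], [-0.97, -0.17, 0.19], [0.16, -0.98, -0.07]]
-60 0 0.497 [  61.   64.  -59. -119.  -82.  180.]  | 1 0.000 [ -1.  30. -13.  48.  -0. 174.] | -1 0.000 [ -1.  30. -13.  48.  -0.  -6.]
-60 15 0.531 [  61.   65.  -58. -119.  -82.  180.]  | 1 0.000 [ -0.  41.   6.  70.  -1. 175.] | -1 0.000 [ -2.  20. -30.  25.   2.  -7.]
-60 30 0.613 [  61.   65.  -58. -119.  -82.  180.]  | 1 0.000 [  0.  56.  27.  92.  -2. 176.] | -1 0.000 [ -3.  15. -46.  -1.   4.  -7.]
-45 0 0.325 [  62.   64.  -59. -119.  -82.  180.]  | 1 0.000 [ -1.  30. -13.  48.  -0. 174.] | -1 0.000 [ -1.  30. -13.  48.  -0.  -6.]
-45 15 0.375 [  62.   65.  -58. -119.  -82.  180.]  | 1 0.000 [ -0.  41.   6.  70.  -1. 175.] | -1 0.000 [ -2.  20. -30.  25.   2.  -7.]
-45 30 0.489 [  62.   65.  -58. -119.  -82.  180.]  | 1 0.000 [  0.  56.  27.  92.  -2. 176.] | -1 0.000 [ -3.  15. -46.  -1.   4.  -7.]
-30 0 0.154 [  63.   64.  -59. -119.  -82.  180.]  | 1 0.000 [ -1.  30. -13.  48.  -0. 174.] | -1 0.000 [ -1.  30. -13.  48.  -0.  -6.]
-30 15 0.239 [  63.   65.  -58. -119.  -82.  180.]  | 1 0.000 [ -0.  41.   6.  
[... 1469 characters left out ...]
 48.  -0. 174.] | -1 0.000 [ -1.  30. -13.  48.  -0.  -6.]
105 15 0.000 [ -1.  50. -14.  73.  68.  42.]  | 1 0.000 [ -0.  41.   6.  70.  -1. 175.] | -1 0.000 [ -2.  20. -30.  25.   2.  -7.]
105 30 0.000 [  2.  36. -22.  53.  58.  65.]  | 1 0.000 [  0.  56.  27.  92.  -2. 176.] | -1 0.000 [ -3.  15. -46.  -1.   4.  -7.]
120 0 0.000 [  1.  73.  12. 119.  61.   0.]  | 1 0.000 [ -1.  30. -13.  48.  -0. 174.] | -1 0.000 [ -1.  30. -13.  48.  -0.  -6.]
120 15 0.000 [ 2. 58.  3. 94. 58. 26.]  | 1 0.000 [ -0.  41.   6.  70.  -1. 175.] | -1 0.000 [ -2.  20. -30.  25.   2.  -7.]
120 30 0.000 [ 4. 45. -7. 75. 51. 46.]  | 1 0.000 [  0.  56.  27.  92.  -2. 176.] | -1 0.000 [ -3.  15. -46.  -1.   4.  -7.]
```

Pointing +y and pitched 20° down is feasible (j5≈70, j6≈85). The place pose then leans 20° towards the robot. First I go back to tool-down above, on the right branch.

```bash
cat > plan.py <<'E'
from kin import *
x=np.load("kin.npy")
def tilt(psi,pd):
    a,b=np.radians(psi),np.radians(pd); z=np.array([np.cos(a)*np.cos(b),np.sin(a)*np.cos(b),-np.sin(b)])
    X=np.array([np.sin(a),-np.cos(a),0]); return np.c_[X,np.cross(z,X),z]
def chk(p,Rt,seed=[0,30,-20,60,40,90]):
    q,e=ik(np.array(p),Rt,x,[seed]); print("ik",q.round(1),round(e,4)); return q
E
python3 -c "
from plan import *
Rp=tilt(90,20); c=np.array([.481,.281,.075])
for h in (0,.1,.17): chk(c+[0,0,h]+.019*Rp[:,2],Rp)
D=tilt(24,90); D=Rzx([0,0,-1],[.91,.41,0]); chk([.45,.2,.38],D)
step([.45,.2,.38],D)"
```

```text
ik [ -1.4  33.3 -38.4  22.2  69.9  85.8] 0.0
ik [ -1.4  23.2 -36.1  34.7  69.9  85.8] 0.0
ik [ -1.4  17.4 -32.9  43.7  69.9  85.8] 0.0
ik [23.9  5.5  0.5 85.  -0.  89.7] 0.0
frac 0.32 rows>= 6.0 [ 1.     0.036 -0.161] [-0.094 -0.141 -0.133]
```

send_rows:
  rows:
    - [0.3,0,-0.1,-0.05,-0.07,-0.07,1]
    - [0.6,0,-0.3,-0.09,-0.14,-0.13,1]
    - [0.9,0,-0.4,-0.12,-0.18,-0.17,1]
    - [1,0,-0.4,-0.14,-0.21,-0.2,1]
    - [1,0,-0.4,-0.16,-0.24,-0.23,1]
    - [1,0,-0.4,-0.18,-0.27,-0.26,1]
    - [1,0,-0.4,-0.2,-0.3,-0.28,1]
    - [1,0,-0.4,-0.22,-0.33,-0.31,1]
    - [1,0,-0.4,-0.25,-0.37,-0.35,1]
    - [1,0,-0.4,-0.27,-0.41,-0.38,1]
    - [1,0,-0.4,-0.29,-0.44,-0.41,1]
    - [1,0,-0.4,-0.29,-0.44,-0.41,1]
    - [1,0,-0.4,-0.29,-0.44,-0.41,1]
    - [1,0,-0.4,-0.29,-0.44,-0.41,1]
    - [1,0,-0.4,-0.29,-0.44,-0.41,1]
    - [1,0,-0.4,-0.29,-0.44,-0.41,1]
    - [1,0,-0.4,-0.29,-0.44,-0.41,1]

```text
time: 5.02
position: [0.4177, 0.4059, 0.3602]
ee_rot: [[0.942, 0.332, 0.053], [0.326, -0.94, 0.097], [0.082, -0.074, -0.994]]
wrist_force: [1.2, 0.4, 0.1]
finger_gap: 0.0856
```

```bash
python3 -c "
from plan import *
show()
Rp=tilt(90,20); c=np.array([.481,.281,.075])
step(c+[0,0,.17]+.019*Rp[:,2],Rp);step([.45,.2,.32],Rzx([0,0,-1],[.91,.41,0]))"
```

```text
t 5.02 j [ 43.    9.6   2.8  77.2   2.  113.9] p [0.4177 0.4059 0.3602] F [1.2 0.4 0.1] gap 0.0856
[[ 0.942  0.332  0.053]
 [ 0.326 -0.94   0.097]
 [ 0.082 -0.074 -0.994]]
frac 0.77 rows>= 7.9 [0.114 1.    0.871] [0.273 0.035 0.081]
frac 0.48 rows>= 2.9 [-0.192  1.     0.104] [-0.011 -0.013 -0.013]
```

send_rows:
  rows:
    - [0,0.2,0,0.04,0,0.01,1]
    - [0,0.4,0.1,0.07,0.01,0.02,1]
    - [0,0.6,0.2,0.11,0.01,0.03,1]
    - [0,0.8,0.4,0.14,0.02,0.04,1]
    - [0.1,1,0.5,0.18,0.02,0.05,1]
    - [0.1,1,0.6,0.21,0.03,0.06,1]
    - [0.1,1,0.7,0.25,0.03,0.07,1]
    - [0.1,1,0.8,0.28,0.04,0.08,1]
    - [0.1,1,0.8,0.32,0.04,0.09,1]
    - [0.1,1,0.8,0.35,0.04,0.1,1]
    - [0.1,1,0.8,0.35,0.04,0.1,1]
    - [0.1,1,0.8,0.35,0.04,0.1,1]
    - [0.1,1,0.8,0.35,0.04,0.1,1]

```text
time: 6.1
position: [0.4652, 0.3228, 0.2765]
ee_rot: [[1.0, 0.011, -0.019], [0.021, -0.365, 0.931], [0.004, -0.931, -0.365]]
wrist_force: [0.8, -0.2, 0.3]
finger_gap: 0.0854
```

```bash
python3 -c "
from plan import *
s=show()
cv2.imwrite('pics/w1.png',arm.get_image('wrist'))
Rp=tilt(90,20); c=np.array([.481,.281,.075])
step(c+[0,0,.12]+.019*Rp[:,2],Rp)
print('top',proj('wrist',[.481,.281,.14],s),'foot',proj('wrist',[.481,.281,.008],s))"
```

```text
t 6.1 j [  1.8  11.8 -34.1  42.4  68.6  91.5] p [0.4652 0.3228 0.2765] F [ 0.8 -0.2  0.3] gap 0.0854
[[ 1.     0.011 -0.019]
 [ 0.021 -0.365  0.931]
 [ 0.004 -0.931 -0.365]]
frac 1 rows>= 2.7 [0.148 0.911 0.093] [0.008 0.006 0.004]
top (np.float64(274.3798959039885), np.float64(439.43995235733183)) foot (np.float64(267.62210886944206), np.float64(481.5102702800366))
```

View pics/w1.png

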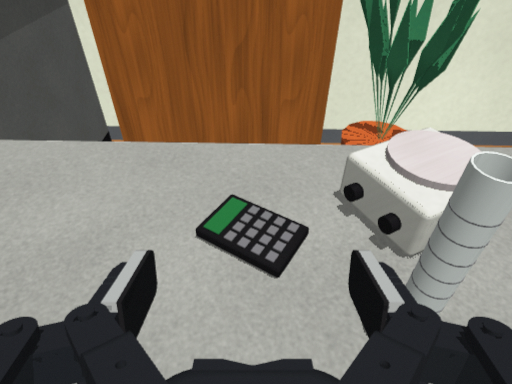

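The view ahead is clear, showing the calculator, the scale and the tall cylinder at right; the small cylinder is below the frame. I descend around the tube.

send_rows:
  rows:
    - [0.08,0.4,0.05,0.01,0.01,0,1]
    - [0.15,0.8,0.09,0.01,0.01,0,1]
    - [0.15,0.91,0.09,0.01,0.01,0,1]
    - [0.15,0.91,0.09,0.01,0.01,0,1]
    - [0.15,0.91,0.09,0.01,0.01,0,1]

```text
time: 6.57
position: [0.4819, 0.2992, 0.1902]
ee_rot: [[1.0, 0.014, 0.012], [-0.006, -0.335, 0.942], [0.017, -0.942, -0.335]]
wrist_force: [0.6, 0.2, 0.6]
finger_gap: 0.0856
```

```bash
python3 -c "
from plan import *
s=show()
Rp=tilt(90,20); c=np.array([.481,.281,.075])
rel(c+.019*Rp[:,2],Rp)"
```

```text
t 6.57 j [ -1.5  21.1 -37.3  33.7  70.4  86.6] p [0.4819 0.2992 0.1902] F [0.6 0.2 0.6] gap 0.0856
[[ 1.     0.014  0.012]
 [-0.006 -0.335  0.942]
 [ 0.017 -0.942 -0.335]]
shift [-0.03   1.148  0.404] turn [-0.002 -0.004  0.005]
```

send_rows:
  rows:
    - [0,0.25,0.09,0,0,0.005,1]
    - [0,0.5,0.17,0,0,0.005,1]
    - [0,0.75,0.26,0,0,0.005,1]
    - [-0.03,0.96,0.34,0,0,0.005,1]
    - [-0.03,0.96,0.34,0,0,0.005,1]
    - [-0.03,0.96,0.34,0,0,0.005,1]

```text
time: 7.07
position: [0.4811, 0.2998, 0.09]
ee_rot: [[1.0, 0.0, 0.011], [-0.01, -0.334, 0.943], [0.004, -0.943, -0.334]]
wrist_force: [-0.3, -0.3, 0.7]
finger_gap: 0.0853
```

```bash
python3 -c "
from plan import *
s=show()
cv2.imwrite('pics/w2.png',arm.get_image('wrist'))
Rp=tilt(90,20); c=np.array([.481,.281,.075])
rel(c+.019*Rp[:,2],Rp)
print('top',proj('wrist',[.481,.281,.14],s),'z.08',proj('wrist',[.481,.281,.08],s))"
```

```text
t 7.07 j [ -1.4  31.5 -40.3  20.4  70.5  87.5] p [0.4811 0.2998 0.09  ] F [-0.3 -0.3  0.7] gap 0.0853
[[ 1.     0.     0.011]
 [-0.01  -0.334  0.943]
 [ 0.004 -0.943 -0.334]]
shift [-0.008  0.212  0.066] turn [-0.003 -0.004  0.   ]
top (np.float64(252.22414833527318), np.float64(194.73445494458235)) z.08 (np.float64(251.7310913556549), np.float64(297.24574548356975))
```

View pics/w2.png

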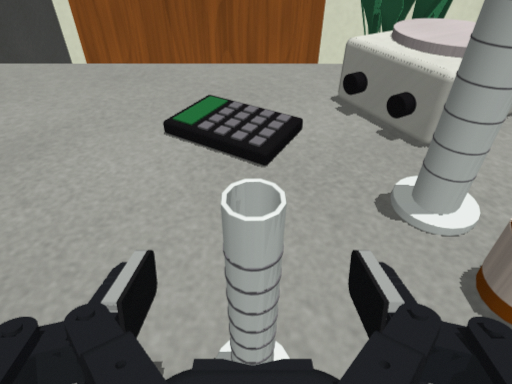

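The mouth is at (253,201) against a predicted (252,195), so the tube is well centred between the jaws. I finish the descent and close.

send_rows:
  rows:
    - [0,0.1,0.02,0,-0.003,0,1]
    - [0,0.2,0.04,0,-0.003,0,1]
    - [0,0.2,0.04,0,-0.003,0,1]
    - [0,0.2,0.04,0,-0.003,0,0]
    - [0,0.2,0.04,0,-0.003,0,-0.6]
    - [0,0.2,0.04,0,-0.003,0,-1]
    - [0,0.2,0.04,0,-0.003,0,-1]
    - [0,0.2,0.04,0,-0.003,0,-1]
    - [0,0.2,0.04,0,-0.003,0,-1]
    - [0,0.2,0.04,0,-0.003,0,-1]
    - [0,0.2,0.04,0,-0.003,0,-1]
    - [0,0.2,0.04,0,-0.003,0,-1]
  force: 45

```text
time: 8.12
position: [0.4818, 0.2969, 0.0707]
ee_rot: [[1.0, 0.002, 0.003], [-0.002, -0.333, 0.943], [0.002, -0.943, -0.333]]
wrist_force: [-0.3, -0.6, 1.3]
finger_gap: 0.0216
```

```bash
python3 -c "
from plan import *
s=show()"
```

```text
t 8.12 j [ -1.8  34.3 -39.2  21.2  70.5  84.9] p [0.4818 0.2969 0.0707] F [-0.3 -0.6  1.3] gap 0.0216
[[ 1.     0.002  0.003]
 [-0.002 -0.333  0.943]
 [ 0.002 -0.943 -0.333]]
```

Gripped with a 21.6 mm gap. I save the grasp and plan the lift and swing to a hover above the cradle.

```bash
cat >> plan.py <<'E'
import os
u=np.array([np.cos(np.radians(5.1)),np.sin(np.radians(5.1)),0]); up=np.array([0,0,1.])
def place(mid,grasp,ax=-u,tilt=0):
    "TCP pose putting held cylinder axis (mouth dir) along ax with jaws level"
    m,off=grasp; X=np.array([1.,0,0]); X=X-m*(X@m); X/=np.linalg.norm(X)
    A=np.c_[X,m,np.cross(X,m)]; X2=np.cross(ax,up); X2/=np.linalg.norm(X2)
    best=min((np.c_[s*X2,ax,np.cross(s*X2,ax)]@A.T for s in(1,-1)),key=lambda r:r[2,2])
    return np.array(mid)-best@off,best
G=np.load("grasp.npy") if os.path.exists("grasp.npy") else None
E
python3 -c "
from plan import *
s=show();R0=s['ee_rot'];p=s['position']
g=p-.019*R0[:,2]; m=R0.T@up; off=R0.T@(np.array([g[0],g[1],.07])-p); np.save('grasp.npy',[m,off]); print(m,off)
P1,R1=place([.635,-.011,.046+.13],(m,off)); print(P1,R1.round(3)); qs=chk(P1,R1,[0,30,-20,60,0,-6])
from scipy.spatial.transform import Slerp
P0=p+[0,0,.15]; S=Slerp([0,1],R.from_matrix([R0,R1])); q=s['joints']
for k in np.linspace(0,1,8):
    Rk=S(k).as_matrix(); q=chk(P0+(P1-P0)*k,Rk,q)
rel(P0,R0)"
```

```text
t 8.12 j [ -1.8  34.3 -39.2  21.2  70.5  84.9] p [0.4818 0.2969 0.0707] F [-0.3 -0.6  1.3] gap 0.0216
[[ 1.     0.002  0.003]
 [-0.002 -0.333  0.943]
 [ 0.002 -0.943 -0.333]]
[ 0.00232484 -0.94281663 -0.33330377] [-1.64377545e-05  6.66617522e-03 -1.66433791e-02]
[ 0.63426389 -0.01105091  0.15808644] [[-0.091  0.939  0.332]
 [ 0.996  0.086  0.03 ]
 [ 0.     0.333 -0.943]]
ik [ -2.3   9.  -27.3  34.3   2.5  -7.1] 0.0
ik [ -1.8  19.1 -33.8  41.8  70.5  84.9] 0.0
ik [ -3.6  23.4 -20.9  61.7  59.1  60.4] 0.0
ik [ -3.9  24.3 -13.4  68.1  47.6  47.1] 0.0
ik [-3.5 23.4 -9.4 68.8 36.6 36.9] 0.0
ik [-2.6 21.  -9.1 65.5 26.3 27.4] 0.0
ik [ -1.9  17.5 -12.3  58.7  16.8  17.3] 0.0
ik [ -1.6  13.3 -18.6  48.3   8.6   6. ] 0.0
ik [ -2.3   9.  -27.3  34.3   2.5  -7.1] 0.0
shift [ 0.003 -1.414 -0.5  ] turn [0. 0. 0.]
```

send_rows:
  rows:
    - [0,-0.1,-0.04,0,0,0,-1]
    - [0,-0.3,-0.11,0,0,0,-1]
    - [0,-0.5,-0.18,0,0,0,-1]
    - [0,-0.7,-0.25,0,0,0,-1]
    - [0,-0.9,-0.32,0,0,0,-1]
    - [0,-1,-0.35,0,0,0,-1]
    - [0,-1,-0.35,0,0,0,-1]

```text
time: 8.7
position: [0.4826, 0.2972, 0.1785]
ee_rot: [[1.0, 0.005, 0.004], [-0.002, -0.333, 0.943], [0.006, -0.943, -0.333]]
wrist_force: [-0.5, 0.4, -2.1]
finger_gap: 0.0214
```

```bash
cat > s.py <<'E'
from plan import *
import sys
v=[float(a) for a in sys.argv[1:4]]
show(); P1,R1=place(v,G); rel(P1,R1); step(P1,R1)
E
python3 s.py .6 .06 .22
```

```text
t 8.7 j [ -1.8  23.  -36.7  34.6  70.5  85.1] p [0.4826 0.2972 0.1785] F [-0.5  0.4 -2.1] gap 0.0214
[[ 1.     0.005  0.004]
 [-0.002 -0.333  0.943]
 [ 0.006 -0.943 -0.333]]
shift [ 1.172  0.575 -2.311] turn [-0.369 -0.249 -0.518]
frac 0.43 rows>= 8.2 [ 0.507  0.249 -1.   ] [-0.16  -0.108 -0.224]
```

send_rows:
  rows:
    - [0.08,-0.06,-0.15,-0.018,-0.012,-0.025,-1]
    - [0.15,-0.06,-0.3,-0.036,-0.024,-0.05,-1]
    - [0.2,-0.06,-0.4,-0.054,-0.036,-0.075,-1]
    - [0.25,-0.03,-0.5,-0.072,-0.048,-0.1,-1]
    - [0.3,0,-0.6,-0.09,-0.06,-0.125,-1]
    - [0.36,0.06,-0.7,-0.108,-0.073,-0.15,-1]
    - [0.42,0.12,-0.8,-0.126,-0.085,-0.175,-1]
    - [0.46,0.18,-0.9,-0.143,-0.097,-0.2,-1]
    - [0.5,0.2,-1,-0.16,-0.108,-0.224,-1]
    - [0.5,0.2,-1,-0.177,-0.12,-0.249,-1]
    - [0.5,0.2,-1,-0.177,-0.12,-0.249,-1]

```text
time: 9.62
position: [0.533, 0.197, 0.1936]
ee_rot: [[0.651, 0.752, -0.107], [0.669, -0.502, 0.548], [0.358, -0.428, -0.83]]
wrist_force: [0.4, -0.1, -0.2]
finger_gap: 0.0215
```

```bash
python3 s.py .62 .02 .2
```

```text
t 9.62 j [  1.6  19.3 -13.6  63.4  33.4  38.7] p [0.533  0.197  0.1936] F [ 0.4 -0.1 -0.2] gap 0.0215
[[ 0.651  0.752 -0.107]
 [ 0.669 -0.502  0.548]
 [ 0.358 -0.428 -0.83 ]]
shift [-0.665  1.586 -0.968] turn [-0.191 -0.129 -0.267]
frac 0.63 rows>= 6.2 [-0.42  1.   -0.61] [-0.12  -0.082 -0.169]
```

send_rows:
  rows:
    - [-0.07,0.15,-0.1,-0.02,-0.014,-0.028,-1]
    - [-0.14,0.3,-0.2,-0.04,-0.027,-0.056,-1]
    - [-0.2,0.45,-0.3,-0.06,-0.041,-0.085,-1]
    - [-0.27,0.6,-0.4,-0.08,-0.055,-0.113,-1]
    - [-0.34,0.8,-0.5,-0.1,-0.068,-0.141,-1]
    - [-0.42,1,-0.61,-0.12,-0.082,-0.17,-1]
    - [-0.42,1,-0.61,-0.14,-0.096,-0.198,-1]
    - [-0.42,1,-0.61,-0.14,-0.096,-0.198,-1]

```text
time: 10.28
position: [0.5849, 0.0858, 0.1841]
ee_rot: [[0.091, 0.98, 0.175], [0.983, -0.116, 0.14], [0.157, 0.16, -0.975]]
wrist_force: [-0.4, 1.4, -1.5]
finger_gap: 0.0214
```

```bash
python3 s.py .635 -.011 .18
```

```text
t 10.28 j [  4.3   9.5 -21.3  48.4   7.3  11. ] p [0.5849 0.0858 0.1841] F [-0.4  1.4 -1.5] gap 0.0214
[[ 0.091  0.98   0.175]
 [ 0.983 -0.116  0.14 ]
 [ 0.157  0.16  -0.975]]
shift [-0.942  0.561  0.166] turn [-0.052 -0.034 -0.069]
frac 1 rows>= 3.2 [-0.942  0.561  0.166] [-0.052 -0.034 -0.069]
```

send_rows:
  rows:
    - [-0.25,0.14,0.04,-0.014,-0.009,-0.018,-1]
    - [-0.5,0.28,0.08,-0.028,-0.018,-0.036,-1]
    - [-0.75,0.42,0.12,-0.042,-0.027,-0.054,-1]
    - [-0.94,0.56,0.17,-0.052,-0.034,-0.069,-1]
    - [-0.94,0.56,0.17,-0.052,-0.034,-0.069,-1]
    - [-0.94,0.56,0.17,-0.052,-0.034,-0.069,-1]

```text
time: 10.78
position: [0.6328, -0.011, 0.1594]
ee_rot: [[-0.088, 0.94, 0.328], [0.996, 0.082, 0.033], [0.004, 0.33, -0.944]]
wrist_force: [-0.2, 0.1, -1.5]
finger_gap: 0.0213
```

```bash
python3 - <<'E'
from plan import *
s=show(); np.save("pose3.npy",np.c_[s["ee_rot"],s["position"]])
w=arm.get_image("wrist");t=arm.get_image("top");sc=arm.get_image("scene")
for n,i in(("w3",w),("t3",t),("s3",sc)): cv2.imwrite(f"pics/{n}.png",i)
o=np.zeros((600,800,3),np.uint8); o[:384,:512]=w; a=cv2.resize(t[120:245,215:325],None,fx=2.5,fy=2.5,interpolation=2);o[:a.shape[0],515:515+a.shape[1]]=a
b=cv2.resize(sc[140:250,180:330],None,fx=1.9,fy=1.9,interpolation=2);o[388:388+b.shape[0],:b.shape[1]]=b
cv2.imwrite("pics/c3.png",o)
P1,R1=place([.635,-.011,.18],G);rel(P1,R1)
E
```

```text
t 10.78 j [ -2.4   9.  -27.5  34.4   2.7  -7. ] p [ 0.6328 -0.011   0.1594] F [-0.2  0.1 -1.5] gap 0.0213
[[-0.088  0.94   0.328]
 [ 0.996  0.082  0.033]
 [ 0.004  0.33  -0.944]]
shift [-0.01   0.004 -0.007] turn [-0.    -0.001 -0.   ]
```

View pics/c3.png

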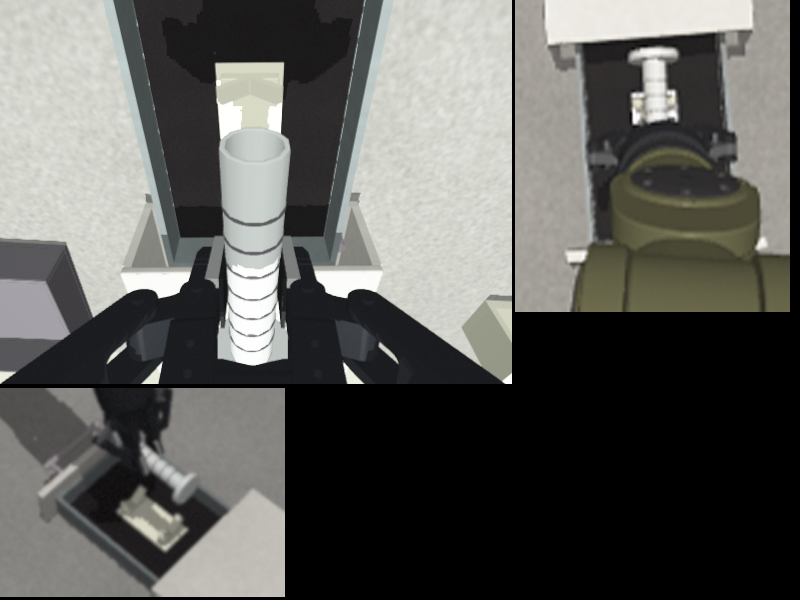

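The wrist view shows the handle-side end of the strip at (216..284, 63), the held cylinder with its mouth at (254,145), the drawer walls on both sides, and the unit at the bottom. The other views show the foot pointing towards the unit. Now I check alignment numerically.

```bash
python3 - <<'E'
from plan import *
M=np.load("pose3.npy"); s=dict(ee_rot=M[:,:3],position=M[:,3])
v=np.array([-u[1],u[0],0])
a=ray("wrist",216,63,.019,s);b=ray("wrist",284,63,.019,s);e=(a+b)/2
print("strip end",a.round(4),b.round(4),"width",np.linalg.norm(a-b).round(4),"centre if half .0515",(e+.0515*u).round(4), "yaw",np.degrees(np.arctan2(*( (a-b)[[1,0]]))).round(1))
for n,p,q in(("wallL",(128,0),(177,236)),("wallR",(368,0),(327,236))):
    A=ray("wrist",*p,.016,s);B=ray("wrist",*q,.016,s);print(n,A.round(4),B.round(4),np.degrees(np.arctan2(*(B-A)[[1,0]])).round(2))
m,off=G; mid=s["position"]+s["ee_rot"]@off; ax=s["ee_rot"]@m
print("mid",mid,"ax",ax,"mouth px",proj("wrist",mid+.07*ax,s),"foot px top",proj("top",mid-.066*ax))
for z in(.046,.051): print("cradle centre px",proj("top",[.636,-.011,z]))
E
```

```text
strip end [ 0.5911 -0.0408  0.019 ] [0.5869 0.0081 0.019 ] width 0.0491 centre if half .0515 [ 0.6403 -0.0118  0.019 ] yaw -85.0
wallL [ 0.5562 -0.0995  0.016 ] [ 0.7771 -0.0781  0.016 ] 5.54
wallR [0.5424 0.0576 0.016 ] [0.7638 0.0805 0.016 ] 5.89
mid [ 0.63362358 -0.01099691  0.17733481] ax [-0.99630889 -0.08577291  0.00340562] mouth px (np.float64(254.44456978354322), np.float64(149.4264124757941)) foot px top (np.float64(270.48330654178045), np.float64(141.68952874285986))
cradle centre px (np.float64(271.4820606295539), np.float64(173.6624692821916))
cradle centre px (np.float64(271.5100367372743), np.float64(173.4827911102718))
```

Everything agrees to a few mm. The cradle is about (0.637, -0.0115) and the held cylinder projects as predicted. Lowering.

```bash
python3 s.py .637 -.0115 .09;python3 s.py .637 -.0115 .052
```

```text
t 10.93 j [ -2.3   8.9 -27.4  34.4   2.6  -7. ] p [ 0.634  -0.01    0.1612] F [ 1.2  0.3 -0.3] gap 0.0218
[[-0.091  0.939  0.332]
 [ 0.996  0.085  0.033]
 [ 0.002  0.333 -0.943]]
shift [-0.019 -0.277  0.848] turn [-0.    -0.001 -0.   ]
frac 1 rows>= 2.5 [-0.019 -0.277  0.848] [-0.    -0.001 -0.   ]
t 10.93 j [ -2.3   8.9 -27.4  34.4   2.6  -7. ] p [ 0.634  -0.01    0.1612] F [ 1.2  0.3 -0.3] gap 0.0218
[[-0.091  0.939  0.332]
 [ 0.996  0.085  0.033]
 [ 0.002  0.333 -0.943]]
shift [-0.02  -0.404  1.206] turn [-0.    -0.001 -0.   ]
frac 0.83 rows>= 3.0 [-0.017 -0.335  1.   ] [-0.    -0.001 -0.   ]
```

send_rows:
  rows:
    - [0,-0.05,0.15,0,0,0,-1]
    - [0,-0.1,0.3,0,0,0,-1]
    - [-0.01,-0.15,0.45,0,0,0,-1]
    - [-0.01,-0.2,0.6,0,0,0,-1]
    - [-0.02,-0.25,0.75,0,0,0,-1]
    - [-0.02,-0.3,0.9,0,0,0,-1]
    - [-0.02,-0.33,0.98,0,0,0,-1]
    - [-0.02,-0.33,0.98,0,0,0,-1]
    - [-0.02,-0.33,0.98,0,0,0,-1]

```text
time: 11.68
position: [0.6355, -0.0111, 0.0577]
ee_rot: [[-0.091, 0.939, 0.33], [0.996, 0.085, 0.033], [0.003, 0.332, -0.943]]
wrist_force: [1.2, 0.6, -0.1]
finger_gap: 0.0214
```

```bash
python3 - <<'E'
from plan import *
s=show()
w=arm.get_image("wrist");sc=arm.get_image("scene");t=arm.get_image("top")
o=np.zeros((600,800,3),np.uint8); o[:384,:512]=w
b=cv2.resize(sc[170:240,215:315],None,fx=3,fy=3,interpolation=2);o[388:388+b.shape[0],:b.shape[1]]=b
a=cv2.resize(t[120:245,215:325],None,fx=2.5,fy=2.5,interpolation=2);o[:a.shape[0],515:515+a.shape[1]]=a
cv2.imwrite("pics/c4.png",o)
m,off=G; print("mid",s["position"]+s["ee_rot"]@off,"ax",s["ee_rot"]@m)
for zz in(.052,.046,.042):
    P,Rr=place([.637,-.0115,zz],G);rel(P,Rr)
E
```

```text
t 11.68 j [ -2.4  15.8 -34.3  20.6   2.7  -7.1] p [ 0.6355 -0.0111  0.0577] F [ 1.2  0.6 -0.1] gap 0.0214
[[-0.091  0.939  0.33 ]
 [ 0.996  0.085  0.033]
 [ 0.003  0.332 -0.943]]
mid [ 0.63627945 -0.01109661  0.0756092 ] ax [-0.99604429 -0.08884926  0.00126053]
shift [-0.001 -0.09   0.235] turn [ 0.001 -0.001 -0.   ]
shift [-0.001 -0.11   0.292] turn [ 0.001 -0.001 -0.   ]
shift [-0.001 -0.123  0.33 ] turn [ 0.001 -0.001 -0.   ]
```

View pics/c4.png

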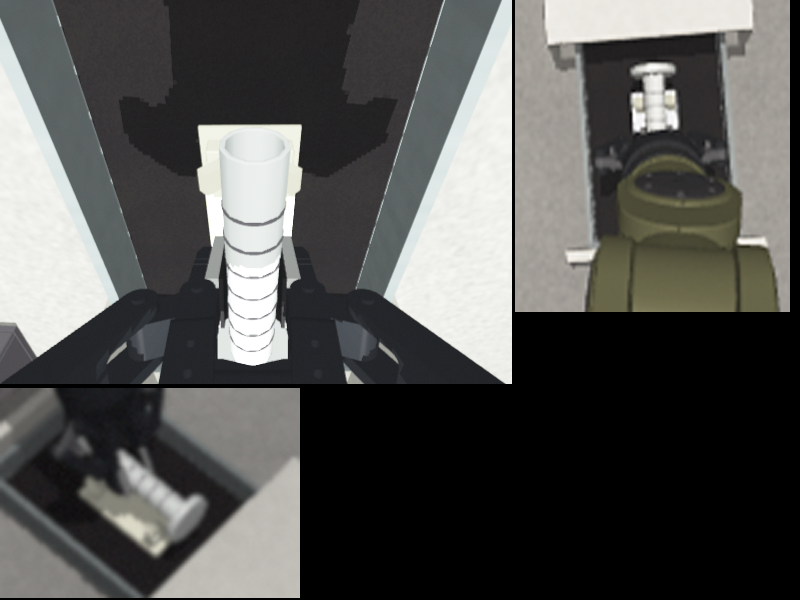

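The cylinder is over the cradle and aligned: strip end at (199..302,125), near block around row 165-195, tube centred at column 254. A quick check of the strip end from here.

```bash
python3 - <<'E'
from plan import *
s=arm.get_state()
a=ray("wrist",199,125,.019,s);b=ray("wrist",302,125,.019,s);print(a.round(4),b.round(4),np.linalg.norm(a-b).round(4),((a+b)/2+.0515*u).round(4))
for r in (168,195):
    a=ray("wrist",198,r,.051,s);b=ray("wrist",303,r,.051,s);print(r,a.round(4),b.round(4),np.linalg.norm(a-b).round(4))
for d in(-.043,-.031):print(proj("wrist",np.array([.637,-.0115,.051])+d*u,s))
E
```

```text
[ 0.5926 -0.0417  0.019 ] [0.5881 0.0078 0.019 ] 0.0497 [ 0.6416 -0.0124  0.019 ]
168 [ 0.5951 -0.0383  0.051 ] [0.5912 0.005  0.051 ] 0.0434
195 [ 0.6096 -0.0384  0.051 ] [0.6055 0.0076 0.051 ] 0.0462
(np.float64(253.4880864049377), np.float64(170.30170304745118))
(np.float64(253.36267868306808), np.float64(192.6478656667556))
```

send_rows:
  rows:
    - [-0.01,-0.03,0.07,0,0,0,-1]
    - [-0.01,-0.06,0.14,0,0,0,-1]
    - [-0.01,-0.08,0.2,0,0,0,-1]
    - [-0.01,-0.09,0.24,0,0,0,-1]
    - [-0.01,-0.1,0.265,0,0,0,-1]
    - [-0.01,-0.1,0.275,0,0,0,-1]
    - [-0.01,-0.1,0.275,0,0,0,-1]

```text
time: 12.42
position: [0.6386, -0.0121, 0.0311]
ee_rot: [[-0.092, 0.937, 0.337], [0.996, 0.085, 0.034], [0.003, 0.338, -0.941]]
wrist_force: [0.2, 1.0, 5.5]
finger_gap: 0.0218
```

```bash
python3 s.py .637 -.0125 .046; python3 -c "
from plan import *
s=arm.get_state();m,off=G; print('mid',s['position']+s['ee_rot']@off)"
```

```text
t 12.42 j [ -2.5  18.1 -35.8  16.5   2.8  -7.3] p [ 0.6386 -0.0121  0.0311] F [0.2 1.  5.5] gap 0.0218
[[-0.092  0.937  0.337]
 [ 0.996  0.085  0.034]
 [ 0.003  0.338 -0.941]]
shift [-0.002 -0.032  0.02 ] turn [ 0.002 -0.001 -0.   ]
frac 1 rows>= 0.1 [-0.002 -0.032  0.02 ] [ 0.002 -0.001 -0.   ]
mid [ 0.63924639 -0.01210292  0.0490061 ]
```

Contact at 5.5 N. I nudge about 2 mm back along the axis and down slightly, then check.

send_rows:
  rows:
    - [0,-0.01,0.005,0,0,0,-1]
    - [0,-0.02,0.01,0,0,0,-1]
    - [0,-0.025,0.01,0,0,0,-1]
    - [0,-0.025,0.01,0,0,0,-1]

```text
time: 12.75
position: [0.6388, -0.0121, 0.0311]
ee_rot: [[-0.092, 0.936, 0.341], [0.996, 0.086, 0.034], [0.003, 0.342, -0.94]]
wrist_force: [0.9, 1.0, 7.2]
finger_gap: 0.0216
```

```bash
python3 s.py .637 -.0125 .046; python3 -c "
from plan import *
s=arm.get_state();m,off=G; print('mid',s['position']+s['ee_rot']@off)"
```

```text
t 12.75 j [ -2.5  18.  -36.   16.1   2.8  -7.3] p [ 0.6388 -0.0121  0.0311] F [0.9 1.  7.2] gap 0.0216
[[-0.092  0.936  0.341]
 [ 0.996  0.086  0.034]
 [ 0.003  0.342 -0.94 ]]
shift [-0.002 -0.034  0.019] turn [ 0.003 -0.001 -0.   ]
frac 1 rows>= 0.1 [-0.002 -0.034  0.019] [ 0.003 -0.001 -0.   ]
mid [ 0.63938248 -0.01212992  0.04898665]
```

```bash
python3 - <<'E'
from plan import *
s=show();print("torque",s["ft_torque"].round(2))
w=arm.get_image("wrist");sc=arm.get_image("scene")
o=np.zeros((600,800,3),np.uint8); a=cv2.resize(w[90:280,130:380],None,fx=2.2,fy=2.2,interpolation=2);o[:a.shape[0],:a.shape[1]]=a
cv2.imwrite("pics/s5.png",sc)
b=cv2.resize(sc[180:240,215:305],None,fx=2.7,fy=2.7,interpolation=2);o[425:425+b.shape[0],:b.shape[1]]=b
cv2.imwrite("pics/c5.png",o)
E
```

```text
t 12.75 j [ -2.5  18.  -36.   16.1   2.8  -7.3] p [ 0.6388 -0.0121  0.0311] F [0.9 1.  7.2] gap 0.0216
[[-0.092  0.936  0.341]
 [ 0.996  0.086  0.034]
 [ 0.003  0.342 -0.94 ]]
torque [ 0.21 -0.2   0.12]
```

View pics/c5.png

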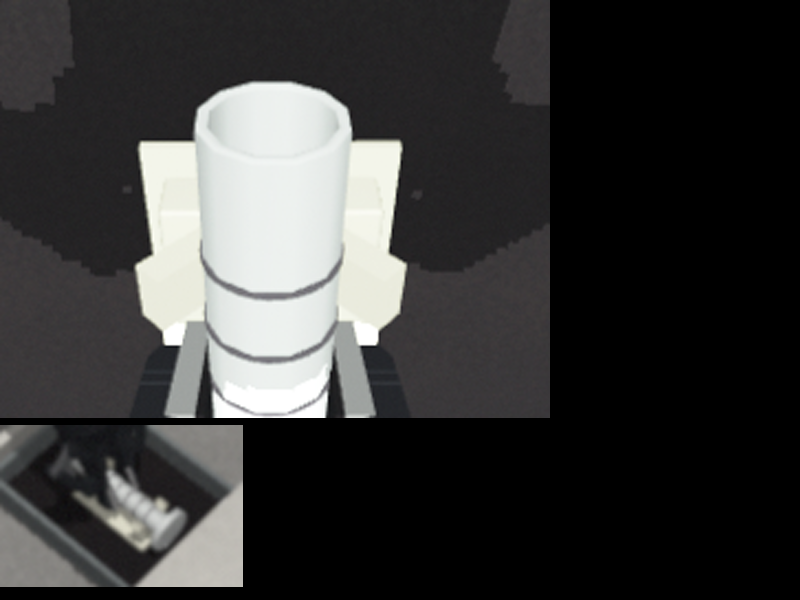

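send_rows:
  rows:
    - [0,0,0.01,0,0,0,-1]
    - [0,0,0.02,0,0,0,-1]
    - [0,0,0.02,0,0,0,-1]
  force: 20

```text
time: 13.1
position: [0.6419, -0.0118, 0.0311]
ee_rot: [[-0.093, 0.934, 0.345], [0.996, 0.086, 0.035], [0.003, 0.347, -0.938]]
wrist_force: [-0.1, 0.8, 9.1]
finger_gap: 0.0217
```

```bash
python3 s.py .637 -.0125 .046; python3 -c "
from plan import *
s=arm.get_state()
for d in(-.043,-.031):print(proj('wrist',np.array([.637,-.0125,.051])+d*u,s))"
```

```text
t 13.1 j [ -2.5  18.2 -35.9  15.8   2.9  -7.3] p [ 0.6419 -0.0118  0.0311] F [-0.1  0.8  9.1] gap 0.0217
[[-0.093  0.934  0.345]
 [ 0.996  0.086  0.035]
 [ 0.003  0.347 -0.938]]
shift [-0.003 -0.064  0.008] turn [ 0.005 -0.001  0.   ]
frac 1 rows>= 0.2 [-0.003 -0.064  0.008] [ 0.005 -0.001  0.   ]
(np.float64(253.65626960266889), np.float64(208.01336179663764))
(np.float64(253.4400217042567), np.float64(232.47483600959345))
```

It is seated, since height holds at 0.0311 while the force rises. I slide back about 5 mm along the notches, then open.

send_rows:
  rows:
    - [0,-0.02,-0.015,0,0,0,-1]
    - [0,-0.05,-0.025,0.002,0,0,-1]
    - [0,-0.06,-0.025,0.004,0,0,-1]
    - [0,-0.06,-0.025,0.004,0,0,-1]

```text
time: 13.43
position: [0.6351, -0.0124, 0.0311]
ee_rot: [[-0.093, 0.939, 0.332], [0.996, 0.086, 0.034], [0.003, 0.334, -0.943]]
wrist_force: [-1.4, 1.6, 2.7]
finger_gap: 0.022
```

```bash
python3 s.py .637 -.0125 .049
```

```text
t 13.43 j [ -2.6  17.9 -35.9  16.8   2.8  -7.4] p [ 0.6351 -0.0124  0.0311] F [-1.4  1.6  2.7] gap 0.022
[[-0.093  0.939  0.332]
 [ 0.996  0.086  0.034]
 [ 0.003  0.334 -0.943]]
shift [-0.003  0.011  0.004] turn [ 0.    -0.001  0.   ]
frac 1 rows>= 0.0 [-0.003  0.011  0.004] [ 0.    -0.001  0.   ]
```

send_rows:
  rows:
    - [0,0,0,0,0,0,-0.4]
    - [0,0,0,0,0,0,-0.3]
    - [0,0,0,0,0,0,-0.2]
    - [0,0,0,0,0,0,0]
    - [0,0,0,0,0,0,0.2]
    - [0,0,0,0,0,0,0.2]
    - [0,0,0,0,0,0,0.2]
    - [0,0,-0.2,0,0,0,0.2]
    - [0,0,-0.4,0,0,0,0.2]
    - [0,0,-0.7,0,0,0,0.2]
    - [0,0,-1,0,0,0,0.2]
    - [0,0,-1,0,0,0,0.2]
    - [0,0,-1,0,0,0,0.2]

```text
time: 14.52
position: [0.6033, -0.0159, 0.1278]
ee_rot: [[-0.092, 0.937, 0.336], [0.996, 0.086, 0.033], [0.002, 0.338, -0.941]]
wrist_force: [0.0, -0.6, -0.4]
finger_gap: 0.0514
```

```bash
python3 - <<'E'
from plan import *
s=show()
w=arm.get_image("wrist");sc=arm.get_image("scene")
cv2.imwrite("pics/w6.png",w)
o=np.zeros((600,800,3),np.uint8); o[:384,:512]=w
b=cv2.resize(sc[180:240,215:305],None,fx=3,fy=3,interpolation=2);o[388:388+b.shape[0],:b.shape[1]]=b
cv2.imwrite("pics/c6.png",o)
c=np.array([.637,-.0125,.046])
for n,d,h in(("mid",0,0),("mouth",-.07,0),("foot",.066,0),("blk-",-.043,.005),("blk+",.043,.005)): print(n,np.round(proj("wrist",c+d*u+[0,0,h],s),1))
E
```

```text
t 14.52 j [ -3.1   7.5 -34.1  28.8   3.   -7.9] p [ 0.6033 -0.0159  0.1278] F [ 0.  -0.6 -0.4] gap 0.0514
[[-0.092  0.937  0.336]
 [ 0.996  0.086  0.033]
 [ 0.002  0.338 -0.941]]
mid [253.  196.9]
mouth [253.6 107.5]
foot [252.6 256.3]
blk- [253.4 150.4]
blk+ [252.7 242.3]
```

View pics/c6.png

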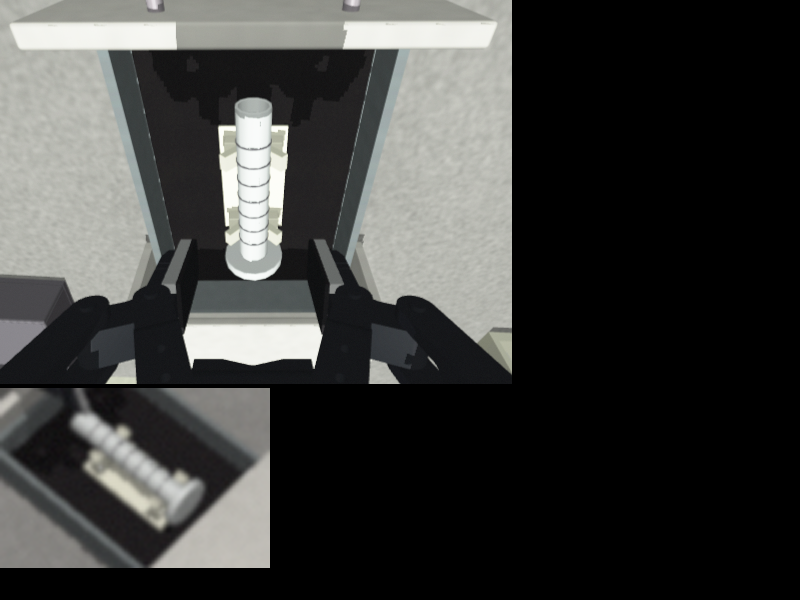

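The cylinder lies in both notches: mouth at (254,107) against a predicted (253.6,107.5), tube centred, and foot at (253,262) beyond the unit-side block. Next I go back over the front panel, tool vertical and fingers shut, to in front of the handle.

```bash
cat > d.py <<'E'
from plan import *
import sys
v=[float(a) for a in sys.argv[1:4]]
D=Rzx([0,0,-1],[-u[1],u[0],0]); show(); chk(v,D,[0,0,-10,80,0,-7]); rel(v,D); step(v,D)
E
python3 d.py .415 -.031 .15
```

```text
t 14.62 j [ -3.1   7.7 -34.2  28.8   3.   -7.9] p [ 0.6016 -0.0157  0.125 ] F [-0.8  0.3 -1.2] gap 0.0513
[[-0.093  0.939  0.332]
 [ 0.996  0.086  0.034]
 [ 0.003  0.334 -0.943]]
ik [ -4.3   1.8 -32.9  55.4  -0.   -9.4] 0.0
shift [ 0.021 -1.682 -0.861] turn [ 0.108 -0.001  0.001]
frac 0.59 rows>= 3.2 [ 0.013 -1.    -0.512] [ 0.064 -0.001  0.001]
```

send_rows:
  rows:
    - [0,-0.1,-0.3,0,0,0,0]
    - [0,-0.4,-0.5,0.03,0,0,-0.5]
    - [0,-0.7,-0.6,0.06,0,0,-1]
    - [0,-1,-0.65,0.09,0,0,-1]
    - [0,-1,-0.65,0.108,0,0,-1]
    - [0,-1,-0.65,0.108,0,0,-1]

```text
time: 15.12
position: [0.4864, -0.0264, 0.1513]
ee_rot: [[-0.093, 0.996, -0.004], [0.996, 0.093, 0.003], [0.003, -0.004, -1.0]]
wrist_force: [0.6, 0.2, 0.6]
finger_gap: -0.0001
```

```bash
python3 d.py .418 -.031 .10
```

```text
t 15.12 j [ -3.2   9.  -25.   56.2   0.2  -8.5] p [ 0.4864 -0.0264  0.1513] F [0.6 0.2 0.6] gap -0.0001
[[-0.093  0.996 -0.004]
 [ 0.996  0.093  0.003]
 [ 0.003 -0.004 -1.   ]]
ik [ -4.3   4.9 -36.6  48.5  -0.   -9.4] 0.0
shift [ 0.016 -0.684  0.516] turn [-0.001 -0.001  0.001]
frac 1 rows>= 2.4 [ 0.016 -0.684  0.516] [-0.001 -0.001  0.001]
```

send_rows:
  rows:
    - [0,-0.3,0,0,0,0,-1]
    - [0.01,-0.6,0.1,0,0,0,-1]
    - [0.02,-0.7,0.3,0,0,0,-1]
    - [0.02,-0.7,0.6,0,0,0,-1]
    - [0.02,-0.7,0.8,0,0,0,-1]
    - [0.02,-0.7,0.95,0,0,0,-1]
    - [0.02,-0.7,1,0,0,0,-1]
    - [0.02,-0.7,1,0,0,0,-1]

```text
time: 15.78
position: [0.4147, -0.0305, 0.0499]
ee_rot: [[-0.093, 0.996, -0.006], [0.996, 0.093, 0.003], [0.004, -0.006, -1.0]]
wrist_force: [-0.2, 0.3, 0.6]
finger_gap: 0.0002
```

```bash
python3 d.py .45 -.028 .04; python3 - <<'E'
from plan import *
s=arm.get_state();w=arm.get_image("wrist");t=arm.get_image("top")
o=np.zeros((600,800,3),np.uint8); o[:384,:512]=w
a=cv2.resize(t[120:270,215:325],None,fx=2.5,fy=2.5,interpolation=2);o[:a.shape[0],515:515+a.shape[1]]=a
cv2.imwrite("pics/c7.png",o)
E
```

```text
t 15.78 j [ -4.3   8.3 -41.3  40.9   0.2  -9.7] p [ 0.4147 -0.0305  0.0499] F [-0.2  0.3  0.6] gap 0.0002
[[-0.093  0.996 -0.006]
 [ 0.996  0.093  0.003]
 [ 0.004 -0.006 -1.   ]]
ik [ -3.6  12.2 -36.9  40.9  -0.   -8.7] 0.0
shift [-0.009  0.355  0.096] turn [-0.002 -0.001  0.001]
frac 1 rows>= 1.1 [-0.009  0.355  0.096] [-0.002 -0.001  0.001]
```

View pics/c7.png

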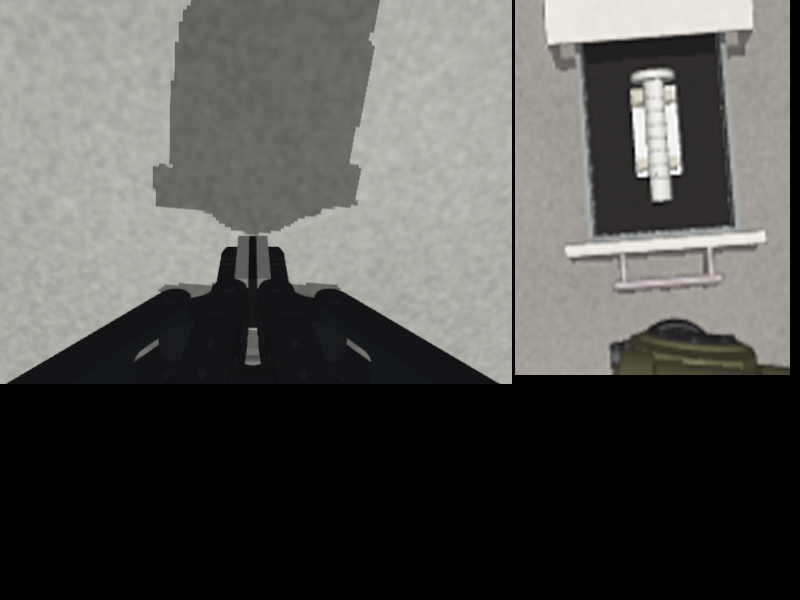

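The top view shows the cylinder centred on both notches, and the fingers stand clear in front of the handle bar at (667,284). I push gently along x.

send_rows:
  rows:
    - [0,0,0.05,0,0,0,-1]
    - [0,0.1,0.1,0,0,0,-1]
    - [0,0.2,0.1,0,0,0,-1]
    - [0,0.28,0.1,0,0,0,-1]
    - [0,0.34,0.1,0,0,0,-1]
    - [0,0.38,0.1,0,0,0,-1]
    - [0,0.41,0.1,0,0,0,-1]
    - [0,0.44,0.1,0,0,0,-1]
    - [0,0.47,0.1,0,0,0,-1]
    - [0,0.5,0.1,0,0,0,-1]
    - [0,0.54,0.1,0,0,0,-1]
    - [0,0.58,0.1,0,0,0,-1]
    - [0,0.62,0.1,0,0,0,-1]
    - [0,0.66,0.1,0,0,0,-1]
    - [0,0.7,0.1,0,0,0,-1]
    - [0,0.74,0.1,0,0,0,-1]
    - [0,0.78,0.1,0,0,0,-1]
    - [0,0.82,0.1,0,0,0,-1]
    - [0,0.86,0.1,0,0,0,-1]
    - [0,0.9,0.1,0,0,0,-1]

```text
time: 17.55
position: [0.5065, -0.0222, 0.0414]
ee_rot: [[-0.093, 0.996, -0.003], [0.996, 0.093, 0.003], [0.003, -0.003, -1.0]]
wrist_force: [-1.0, -0.0, 0.0]
finger_gap: 0.0001
```

```bash
python3 d.py .59 -.0155 .04
```

```text
t 17.55 j [ -2.6  17.5 -30.4  42.4   0.2  -7.9] p [ 0.5065 -0.0222  0.0414] F [-1. -0.  0.] gap 0.0001
[[-0.093  0.996 -0.003]
 [ 0.996  0.093  0.003]
 [ 0.003 -0.003 -1.   ]]
ik [ -1.5  24.9 -18.5  46.7   0.   -6.6] 0.0
shift [-0.011  0.838  0.012] turn [-0.001 -0.001  0.001]
frac 1 rows>= 2.4 [-0.011  0.838  0.012] [-0.001 -0.001  0.001]
```

send_rows:
  rows:
    - [0,0.04,0,0,0,0,-1]
    - [0,0.08,0,0,0,0,-1]
    - [0,0.12,0,0,0,0,-1]
    - [0,0.16,0,0,0,0,-1]
    - [0,0.2,0,0,0,0,-1]
    - [0,0.25,0,0,0,0,-1]
    - [0,0.3,0,0,0,0,-1]
    - [0,0.35,0,0,0,0,-1]
    - [0,0.4,0,0,0,0,-1]
    - [0,0.45,0,0,0,0,-1]
    - [0,0.5,0,0,0,0,-1]
    - [0,0.55,0,0,0,0,-1]
    - [0,0.6,0,0,0,0,-1]
    - [0,0.65,0,0,0,0,-1]
    - [0,0.7,0,0,0,0,-1]
    - [0,0.75,0,0,0,0,-1]
    - [0,0.8,0,0,0,0,-1]
    - [0,0.84,0,0,0,0,-1]
    - [0,0.87,0,0,0,0,-1]
    - [0,0.9,0,0,0,0,-1]

```text
time: 19.22
position: [0.5964, -0.0138, 0.0411]
ee_rot: [[-0.093, 0.996, -0.003], [0.996, 0.093, 0.003], [0.003, -0.003, -1.0]]
wrist_force: [-0.4, -0.8, 0.3]
finger_gap: 0.0004
```

```bash
python3 d.py .67 -.008 .04; python3 - <<'E'
from plan import *
t=arm.get_image("top");sc=arm.get_image("scene")
o=np.zeros((400,800,3),np.uint8);a=cv2.resize(t[110:245,205:335],None,fx=2.9,fy=2.9,interpolation=2);o[:a.shape[0],:a.shape[1]]=a
b=cv2.resize(sc[140:280,190:330],None,fx=2.8,fy=2.8,interpolation=2);o[:b.shape[0],400:400+b.shape[1]]=b
cv2.imwrite("pics/c8.png",o)
E
```

```text
t 19.22 j [ -1.4  25.7 -17.8  46.7   0.2  -6.7] p [ 0.5964 -0.0138  0.0411] F [-0.4 -0.8  0.3] gap 0.0004
[[-0.093  0.996 -0.003]
 [ 0.996  0.093  0.003]
 [ 0.003 -0.003 -1.   ]]
ik [-0.7 32.2 -6.4 51.4  0.  -5.8] 0.0
shift [-0.01   0.738  0.008] turn [-0.001 -0.001  0.001]
frac 1 rows>= 2.1 [-0.01   0.738  0.008] [-0.001 -0.001  0.001]
```

View pics/c8.png

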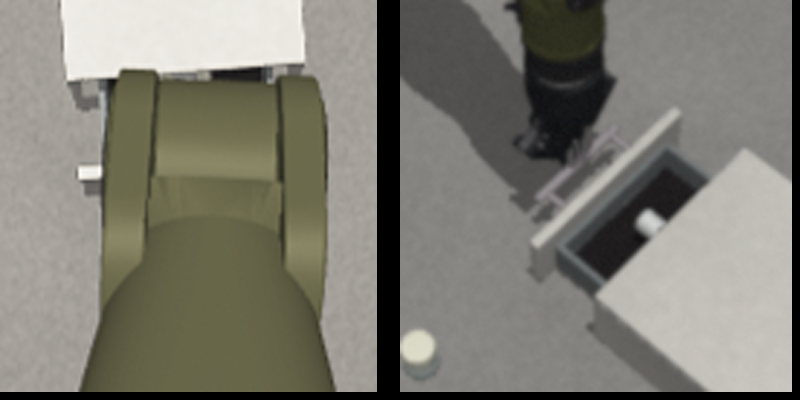

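The drawer follows the fingers and the mouth end of the cylinder is passing under the unit's front at (650,222). Continuing, slower.

send_rows:
  rows:
    - [0,0.03,0,0,0,0,-1]
    - [0,0.06,0,0,0,0,-1]
    - [0,0.09,0,0,0,0,-1]
    - [0,0.12,0,0,0,0,-1]
    - [0,0.15,0,0,0,0,-1]
    - [0,0.18,0,0,0,0,-1]
    - [0,0.21,0,0,0,0,-1]
    - [0,0.24,0,0,0,0,-1]
    - [0,0.27,0,0,0,0,-1]
    - [0,0.3,0,0,0,0,-1]
    - [0,0.33,0,0,0,0,-1]
    - [0,0.36,0,0,0,0,-1]
    - [0,0.39,0,0,0,0,-1]
    - [0,0.42,0,0,0,0,-1]
    - [0,0.44,0,0,0,0,-1]
    - [0,0.46,0,0,0,0,-1]
    - [0,0.48,0,0,0,0,-1]
    - [0,0.5,0,0,0,0,-1]

```text
time: 20.82
position: [0.6467, -0.0092, 0.0411]
ee_rot: [[-0.093, 0.996, -0.003], [0.996, 0.093, 0.003], [0.003, -0.002, -1.0]]
wrist_force: [-0.1, -0.0, 0.5]
finger_gap: -0.0
```

send_rows:
  rows:
    - [0,0.02,0,0,0,0,-1]
    - [0,0.04,0,0,0,0,-1]
    - [0,0.06,0,0,0,0,-1]
    - [0,0.08,0,0,0,0,-1]
    - [0,0.1,0,0,0,0,-1]

```text
time: 21.23
position: [0.6569, -0.0082, 0.0411]
ee_rot: [[-0.093, 0.996, -0.003], [0.996, 0.093, 0.003], [0.003, -0.002, -1.0]]
wrist_force: [-0.7, 0.3, 0.2]
finger_gap: -0.0
```

send_rows:
  rows:
    - [0,0.015,0,0,0,0,-1]
    - [0,0.03,0,0,0,0,-1]
    - [0,0.045,0,0,0,0,-1]
    - [0,0.06,0,0,0,0,-1]

```text
time: 21.57
position: [0.6598, -0.0079, 0.0408]
ee_rot: [[-0.093, 0.996, -0.008], [0.996, 0.093, 0.003], [0.003, -0.008, -1.0]]
wrist_force: [-11.7, -1.1, 7.3]
finger_gap: 0.0001
```

send_rows:
  rows:
    - [0,0.015,0,0,0,0,-1]
    - [0,0.03,0,0,0,0,-1]
    - [0,0.045,0,0,0,0,-1]
    - [0,0.06,0,0,0,0,-1]

```text
time: 21.9
position: [0.6643, -0.0075, 0.0405]
ee_rot: [[-0.092, 0.996, -0.011], [0.996, 0.093, 0.002], [0.003, -0.011, -1.0]]
wrist_force: [-4.2, -0.1, 2.4]
finger_gap: -0.0001
```

send_rows:
  rows:
    - [0,0.015,0,0,0,0,-1]
    - [0,0.03,0,0,0,0,-1]
    - [0,0.045,0,0,0,0,-1]

```text
time: 22.15
position: [0.669, -0.0071, 0.0405]
ee_rot: [[-0.092, 0.996, -0.011], [0.996, 0.093, 0.002], [0.003, -0.011, -1.0]]
wrist_force: [-2.1, -0.2, 1.8]
finger_gap: 0.0001
```

The detent started near 0.658, so fully home should be about 0.674. Pushing gently to the stop.

send_rows:
  rows:
    - [0,0.01,0,0,0,0,-1]
    - [0,0.02,0,0,0,0,-1]
    - [0,0.03,0,0,0,0,-1]
    - [0,0.04,0,0,0,0,-1]

```text
time: 22.48
position: [0.6736, -0.0067, 0.0405]
ee_rot: [[-0.092, 0.996, -0.01], [0.996, 0.092, 0.002], [0.003, -0.01, -1.0]]
wrist_force: [-2.1, -0.1, -0.1]
finger_gap: 0.0002
```

send_rows:
  rows:
    - [0,0.01,0,0,0,0,-1]
    - [0,0.02,0,0,0,0,-1]
    - [0,0.03,0,0,0,0,-1]
    - [0,0.03,0,0,0,0,-1]

```text
time: 22.82
position: [0.6737, -0.0067, 0.0403]
ee_rot: [[-0.092, 0.996, -0.015], [0.996, 0.092, 0.002], [0.003, -0.015, -1.0]]
wrist_force: [-9.9, -1.2, 7.2]
finger_gap: 0.0002
```

Hard stop at 0.6737 with 10 N: the drawer is home. I back away and check.

send_rows:
  rows:
    - [0,-0.05,0,0,0,0,-1]
    - [0,-0.15,0,0,0,0,-1]
    - [0,-0.4,0,0,0,0,-1]
    - [0,-0.7,0,0,0,0,-1]
    - [0,-0.9,-0.3,0,0,0,-1]
    - [0,-1,-0.7,0,0,0,-1]
    - [0,-1,-1,0,0,0,-1]
    - [0,-1,-1,0,0,0,-1]

```text
time: 23.48
position: [0.5797, -0.0164, 0.1488]
ee_rot: [[-0.092, 0.996, -0.004], [0.996, 0.092, 0.001], [0.002, -0.004, -1.0]]
wrist_force: [0.9, 0.6, 0.2]
finger_gap: -0.0002
```

send_rows:
  rows:
    - [0,-0.4,-0.3,0,0,0,-1]
    - [0,-0.8,-0.3,0,0,0,-1]
    - [0,-1,-0.3,0,0,0,-1]
    - [0,-1,-0.3,0,0,0,-1]

```text
time: 23.82
position: [0.4761, -0.0259, 0.1795]
ee_rot: [[-0.092, 0.996, -0.005], [0.996, 0.092, 0.001], [0.002, -0.005, -1.0]]
wrist_force: [0.1, 0.6, -0.2]
finger_gap: -0.0003
```

```bash
python3 - <<'E'
from plan import *
show()
t=arm.get_image("top");sc=arm.get_image("scene")
cv2.imwrite("pics/t9.png",t);cv2.imwrite("pics/s9.png",sc)
o=np.zeros((600,800,3),np.uint8);o[:384,:512]=sc
b=cv2.resize(t,None,fx=.8,fy=.8)[:216];o[384:600,:b.shape[1]]=b
a=cv2.resize(t[110:180,215:325],None,fx=2.6,fy=2.6,interpolation=2);o[:a.shape[0],513:513+a.shape[1]]=a
cv2.imwrite("pics/c9.png",o)
t0=cv2.imread("pics/top0.png");d=cv2.absdiff(t,t0).max(2)
for n,(u0,v0,w,h) in dict(brown=(130,140,35,35),tall=(60,140,72,42),beaker=(345,210,38,34),clear=(235,25,32,45),jarA=(350,158,20,20),jarB=(413,190,20,20),grey=(395,143,38,30)).items(): print(n,d[v0:v0+h,u0:u0+w].mean().round(1))
E
```

```text
t 23.82 j [ -3.2   6.7 -23.8  59.8   0.   -8.4] p [ 0.4761 -0.0259  0.1795] F [ 0.1  0.6 -0.2] gap -0.0003
[[-0.092  0.996 -0.005]
 [ 0.996  0.092  0.001]
 [ 0.002 -0.005 -1.   ]]
brown 1.8
tall 1.8
beaker 3.8
clear 2.0
jarA 1.9
jarB 1.9
grey 1.9
```

View pics/c9.png

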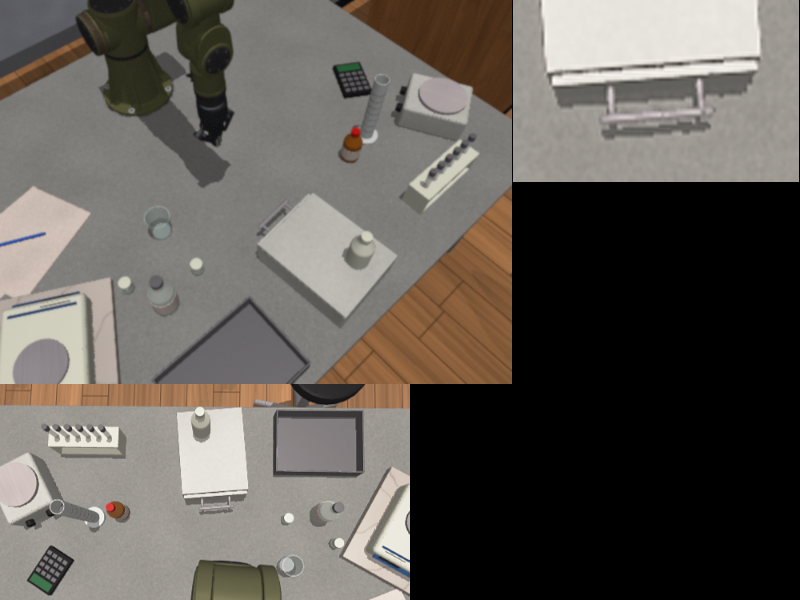

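The drawer is flush: panel against the unit at (655,78), handle at (655,118). All the other glassware stands where it did; the slight beaker difference comes from the arm's edge or shadow. Handing in.

```bash
python3 -c "
from cell import arm
print(arm.hand_in())"
```

```text
the job is handed in; nothing more can be done
None
```

The small measuring cylinder is lying in the two-notch cradle and the drawer is shut. I handed the job in at about 24 s of the 61 s allowed.

**Placing:** I gripped the cylinder from the side, tilted it over and lowered it into the notches. Contact was about 5 to 9 N. I then slid it back a few millimetres along the notches to centre it and let go. Afterwards the wrist and top views showed it centred on both notches. Its foot lies beyond the notch on the unit side, and its mouth was within 1 pixel of where it should be.

**Closing:** I pushed the handle bar gently. The force peaked at about 12 N at the detent and then dropped, and the drawer stopped hard with about 10 N on it. After I backed off, the panel sat flush against the unit and the arm touched nothing.

**Bystanders:** The before-and-after top pictures show no movement. The patch around the beaker differed slightly more than the others, which I put down to the arm's edge or shadow; it looks unmoved in both views.

**Disagreements and gaps:**
- While seating, the estimated tube height was 3 mm above nominal. I put that down to grip offset, since the height did not change when I pressed harder.
- My estimates of the cradle's position along the drawer differed by several millimetres. I used the one that matched the close-up view.
- I could not see the cylinder once the drawer was shut.

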